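# Weigh a batch of knife pommels on the beam scale and tally it

### The job

Weigh the batch of steel pommels: put every octagonal pommel from the cork mat into the pan of the bench scale, slide the brass poise along the notched beam until the pointer, left free, rests centred on the gate's dark band, then swing the tally counter's lever right to its stop and let it spring back. Afterwards put all the pommels into the wooden tray and slide the poise back to its zero stop, so that the pointer centres again over the empty pan. Leave the other things on the bench where they are.

Things in the scene. Friction and masses are not known exactly. Their poses are not given: they have to be found in the camera images.
- pommel1: loose turned-steel knife pommel: an upright octagonal block 28 mm across the flats and 28 mm high with a dark round stub (12 mm dia, 8 mm high) on top, 36 mm in all; about 130 g (20% either way). Origin: centre of its underside; z points up to the stub; its x axis is square to one of the flats. Two or three of the four are there, each standing on the cork mat at the start
- pommel2: loose turned-steel knife pommel: an upright octagonal block 28 mm across the flats and 28 mm high with a dark round stub (12 mm dia, 8 mm high) on top, 36 mm in all; about 130 g (20% either way). Origin: centre of its underside; z points up to the stub; its x axis is square to one of the flats. Two or three of the four are there, each standing on the cork mat at the start
- pommel3: loose turned-steel knife pommel: an upright octagonal block 28 mm across the flats and 28 mm high with a dark round stub (12 mm dia, 8 mm high) on top, 36 mm in all; about 130 g (20% either way). Origin: centre of its underside; z points up to the stub; its x axis is square to one of the flats. Two or three of the four are there, each standing on the cork mat at the start
- pommel4: loose turned-steel knife pommel: an upright octagonal block 28 mm across the flats and 28 mm high with a dark round stub (12 mm dia, 8 mm high) on top, 36 mm in all; about 130 g (20% either way). Origin: centre of its underside; z points up to the stub; its x axis is square to one of the flats. Two or three of the four are there, each standing on the cork mat at the start
- scale: green single-beam bench scale, fixed: base 100 x 480 x 28 mm. Origin: on the bench under the beam's pivot (pivot 75 mm up). The beam lies along the scale's y axis: pan on the +y arm (centre 90 mm from the pivot), poise on the -y arm, pointer at the -y end (310 mm from the pivot) in front of a white upright gate plate. Two posts stand beside the pivot up to 87 mm, all below the poise's fin
- pan_in (a point): centre of the inner floor of the steel pan; axes as the scale's. The pan is 130 mm (x) by 120 mm (y) outside, walls 3 mm thick, rim 10 mm above its floor; it stays level and rides up and down up to 8 mm with the beam (floor about 92 mm above the bench when level). Where a load lies in the pan makes no difference to the weighing
- beam (a joint): tilt of the beam, rad: 0 = pointer centred; positive = pointer up (pan too heavy, slide the poise outward), negative = pointer down (poise too far out). Stops at -0.09 and +0.09. The freed beam swings to rest within about 1 s; away from the stops it turns about 0.005 rad for each mm the poise is moved; with the pan empty it centres at poise 0
- poise (a joint): position of the brass poise on the notched beam, m: 0 at the inner (zero) stop near the pivot, growing outward (the scale's -y) to 0.19 at the outer stop; it starts between 0 and 0.02. It stays where it is left (friction about 0.8 N; the notches are shallow marks 8 mm apart and do not catch). The poise weighs 250 g; each pommel needs about 47 mm (20% either way)
- poise_fin (a point): middle of the top edge of the poise's upright grip fin, which is 14 mm thick along the beam, 26 mm wide across it and 46 mm high above the 34 x 30 mm poise body; axes are the beam's (y along the beam towards the pan, so -y is outward). Zero position: 45 mm from the pivot, fin top 138 mm above the bench when level
- pointer_tip (a point): tip of the thin red pointer (4 mm high) at the end of the beam
- gate_mark (a point): the point where the pointer tip stands when centred: in front of the middle of the dark level band (13 mm high, 56 mm long) across both faces of the white gate plate; the pointer passes on the plate's +x side, 75 mm above the bench
- mat: thin cork mat, fixed, 130 x 160 x 4 mm, on which the pommels start; origin centre of underside
- tray_in (a point): centre of the inner floor of the fixed pale wooden tray, 140 mm (x) by 160 mm (y) outside, walls 6 mm thick, 26 mm high above the bench; the floor is about 6 mm above the bench
- tally (a joint): tally counter's lever, rad: 0 at rest, swings anticlockwise seen from above to its stop at 1.1; sprung back to 0 (about 2 to 6 N at the pin)
- tally_pin (a point): top centre of the upright black pin on the end of the tally lever: 12 mm dia, about 50 mm high, top 104 mm above the bench, its lowest 4 mm in the lever; 56 mm from the lever's vertical axis. The counter is a grey box 90 x 100 x 50 mm, fixed
- tally_axis (a point): point on the vertical axis of the tally lever, at the height of the pin's top; the axes are the counter's: at rest the lever points along -y, at its stop it has turned towards +x
- blank: loose dark steel knife blank, flat, 225 x 30 x 8 mm, lying along its x axis from -130 to +95 mm; origin on its underside
- file: loose flat file with round wooden handle, 250 x 18 mm, 18 mm high, lying along its x axis from -140 (handle end) to +110 mm; origin on its underside
- oil: loose grey oil bottle, 56 mm dia, 150 mm high
- mug: loose white mug, 80 mm dia, 90 mm high
- hammer: loose hammer, lying
- scales: loose dark wooden handle block, 130 x 45 x 22 mm, lying
- rod: loose upright brass rod end, 22 mm dia, 60 mm high
There are look-alikes about, which are no part of the job. Leave any blue look-alike of the pommel4 alone.

How it is judged:
By the outcome, as a careful person would: the job done as asked, in the order asked, and still so for the second after the job is handed in, with the robot touching nothing.
Of pommel1, pommel2, pommel3, pommel4 only 2 to 3 are there at a start; the rules pass over those that are not, and their reading is None.
At some moment in a run one of pommel1, pommel2, pommel3, pommel4 may be knocked a few centimetres aside while the robot is not near it.
Once in a run the grip may slacken for a moment while it holds something.
It also fails if it takes over 210 s, if anything falls off the work surface, if the arm or the gripper's body presses on something with over 40 N, if the wrist force passes 120 N, or if a joint passes its speed limit or range.

### The arm

A 6-joint arm with a two-finger parallel gripper is mounted at the origin on the work surface. World frame = base frame: x ahead of the robot, y to its left, z up, the work surface at z = 0. Lengths are in m, angles in rad, forces in N, time in s.
With the tool pointing down it reaches from about 0.3 to 0.95 m from the base axis. Payload 3.1 kg.
Tool frame: the origin (TCP) lies midway between the tips of the shut fingers; the grasp point (between the pads) lies 19 mm behind it (grip_point_offset is the distance from the TCP to the grasp point, in m); z points along the fingers, y is the line along which they close (so a half turn about z gives the same grasp; the last joint's range is limited). The gripper opens to 85 mm and grips with 20 to 120 N. Pads are 22 mm wide; open, the fingers measure 114 mm over their backs; the gripper's body (76 mm by 85 mm) begins 54 mm behind the grasp point. The pads swing forward as they close: fully open they stand 13 mm farther back than shut.
Start: joints at [-1.325, 0.308, 1.634, -0, 1.2, -0.07], TCP at [0.194, -0.594, 0.231] pointing down, gripper open.
Joint ranges: [-3.06, 3.06], [-0.79, 1.96], [0.05, 2.63], [-1.19, 4.34], [0.05, 2.64], [-2.94, 2.94]. Speed limits (rad/s): [2.79, 2.79, 3.14, 3.14, 3.14, 3.14].

### API

Orientations are given as a unit quaternion [w, x, y, z].
In Python, from station import * gives the robot as it stands.
- The arm moves only by the shell command python3 -m creep 'ROWS' [OPENING]. ROWS is text: rows parted by semicolons, each of 6 numbers parted by spaces: the shift along the tool's x, y, z each as a share of 300 mm, from -1 to 1, then the turn, a rotation vector about the tool's x, y, z each as a share of 360 degrees, from -1 to 1. In form: dx dy dz rx ry rz; .... A call has 1 to 8 rows; each row is the pose to reach, as a shift and turn from the pose commanded when the call began, along the tool's axes at that moment, turning the shorter way round; what a row does not reach only later rows make up. A row lasts 1/8 s, in which the tool goes at most 62.5 mm and 10.7 degrees, less where a joint would pass 70% of its speed; a pose out of reach is approached as far as the arm can. A call with a number of a shift or a turn outside -1 to 1 is refused whole. A call with a gripper value outside its range is refused whole. OPENING is the opening, from 0 (shut) to 1 (fully open), set as the call begins (- or left out, the last holds). The fingers move at their own pace and stop on an object; the grip force is fixed at half the most. Time passes only in rows, so rows that repeat a pose let the fingers close. It gives the time, the measured TCP pose, the force, the opening and the grip force at its end, in the units of the state.
- observe(): the state, without advancing time (a new reading comes with each control period).
- get_image(name): name is "scene" or "top" or "wrist"; returns the picture (480x640x3 uint8, red, green, blue); there is no depth.
- camera_params(name): a dict with "fov_y" (degrees; the focal length in pixels is half the picture's height over the tangent of half this angle, whatever the lens; pixels are square), "cx", "cy" (the principal point, pixels), "k1" (the pictures are not rectified: a ray, as slopes to the right and down, at radius r is drawn at 1 + k1 r^2 times it, then the intrinsics apply), "R" (3x3) and "t" (3): a world point X has camera coordinates R X + t; the wrist camera has in their place "hand_eye" (4x4, takes a point from camera to tool coordinates, whose origin is the TCP and whose axes are the flange's). Camera axes: x right, y down, z forward; pixel columns grow to the right and rows downward; lengths in m; the calibration is good to about 2 mm. A picture is of the moment at which its call begins: read the wrist's pose just before it. camera_params takes no time and is no camera call.
- finish_job(): hands the job in; it is judged then, once.
The state is a dict: "t": time; "qpos": joint angles; "joint_vel": joint speeds; "effort": joint torques, N m; "ee_pos": TCP position; "ee_rot": TCP orientation; "ft_force": force on the tool from outside, world axes, zero at the start; "torque": the same for the moment, N m; "grip_width": finger opening in m; "grasp_force": force on a finger pad.
Only numpy, scipy, OpenCV 4.12 (cv2) and the standard library are available. Lean on these libraries where they do the work, as an engineer would, in place of code of your own. Each camera call takes 0.05 s, during which the arm holds its last target. There are 200 camera calls.

## Working session

There is one attempt and no reset: what is moved stays moved. The work goes in short steps, Python scripts to look and compute and a shell command to move; the robot and the scene stay as the last step left them, time stands still between calls to the robot, and variables do not carry over. Pictures are saved under pics/ and viewed, at most 14 in all, crops included, and the job is handed in when it is done.

```bash
mkdir -p pics; ls; python3 - <<'E'
from station import *
import cv2
s=observe();print(s['t'],s['ee_pos'],s['ee_rot'],s['grip_width'])
for n in("scene","top"):
    im=get_image(n);cv2.imwrite(f'pics/{n}0.png',im[:,:,::-1]);p=camera_params(n);print(n,p)
print(camera_params('wrist'))
E
```

```text
pics
0.0 [ 0.19387687 -0.59331235  0.23008218] [-1.12806780e-03  9.87560232e-01  1.57237106e-01 -8.89107555e-05] 0.08577264101639435
scene {'fov_y': 54.214894221802346, 'cx': 319.82911006775606, 'cy': 233.00930418433276, 'k1': -0.0617926242176212, 'R': array([[-0.86376311,  0.50388944,  0.00295361],
       [ 0.30636435,  0.52980291, -0.79085382],
       [-0.40006772, -0.68220547, -0.61199797]]), 't': array([ 0.48272877, -0.07496269,  1.41411494])}
top {'fov_y': 44.536618081416435, 'cx': 321.84505567358724, 'cy': 245.1055843755337, 'k1': -0.0729255360419959, 'R': array([[ 7.37776636e-02, -9.97274531e-01, -6.05209853e-04],
       [-9.77417663e-01, -7.21881409e-02, -1.98604089e-01],
       [ 1.98019111e-01,  1.52440885e-02, -9.80079614e-01]]), 't': array([-0.04610498,  0.5842887 ,  1.47054712])}
{'fov_y': 58.36414219197576, 'cx': 317.0136411640167, 'cy': 243.80404135540138, 'k1': 0.004831704670768743, 'hand_eye': array([[-1.59192091e-04, -9.57500647e-01, -2.88431075e-01,
         7.39369130e-02],
       [ 9.99999455e-01, -4.49957010e-04,  9.41792154e-04,
        -1.73306312e-04],
       [-1.03154818e-03, -2.88430768e-01,  9.57500197e-01,
        -1.43319175e-01],
       [ 0.00000000e+00,  0.00000000e+00,  0.00000000e+00,
         1.00000000e+00]])}
```

View pics/top0.png

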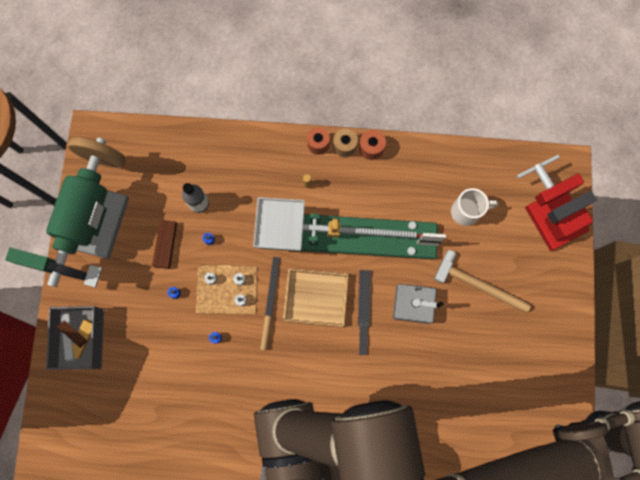

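View pics/scene0.png

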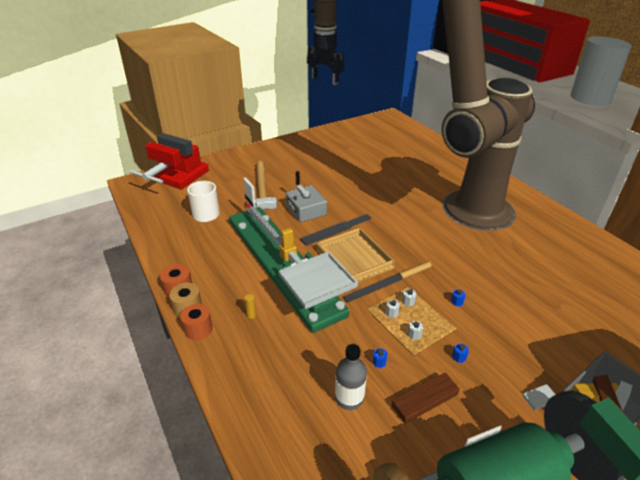

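Top view: three steel pommels stand on the cork mat at about (209,278), (239,279) and (241,300). The three blue look-alikes at (209,239), (174,292) and (215,338) are off the mat, so I leave them. Pan is at (279,224), fin (334,227), gate (430,238), tally pin (438,304), tray (317,297).

```bash
cat > h.py <<'E'
from station import *
import numpy as np, cv2
from scipy.spatial.transform import Rotation as Rn
def Rq(q): return Rn.from_quat([q[1],q[2],q[3],q[0]])
def cam(n,s=None):
    p=camera_params(n)
    if n=='wrist':
        s=s or observe(); T=np.eye(4);T[:3,:3]=Rq(s['ee_rot']).as_matrix();T[:3,3]=s['ee_pos'];T=T@p['hand_eye']
        Rc=T[:3,:3];c=T[:3,3]
    else: Rc=np.array(p['R']).T;c=-Rc@p['t']
    return p,Rc,c
def ray(C,uv):
    p,Rc,c=C;f=240/np.tan(np.radians(p['fov_y'])/2)
    d=(np.array(uv,float)-[p['cx'],p['cy']])/f;u=d.copy()
    for _ in range(10): u=d/(1+p['k1']*(u@u))
    return c,Rc@np.array([u[0],u[1],1])
def onz(C,uv,z):
    c,d=ray(C,uv);return c+d*(z-c[2])/d[2]
def proj(C,X):
    p,Rc,c=C;f=240/np.tan(np.radians(p['fov_y'])/2);v=Rc.T@(np.array(X)-c);u=v[:2]/v[2]
    return u*(1+p['k1']*(u@u))*f+[p['cx'],p['cy']]
def two(C1,u1,C2,u2):
    a,d=ray(C1,u1);b,e=ray(C2,u2);k=np.linalg.lstsq(np.c_[d,-e],b-a,rcond=None)[0]
    P,Q=a+k[0]*d,b+k[1]*e;return (P+Q)/2,np.linalg.norm(P-Q)
def go(xyz,yaw=None,s=None):
    """row to reach TCP xyz, tool down, tool-y line at yaw (mod 180) in world xy"""
    s=s or observe();R=Rq(s['ee_rot']);d=R.inv().apply(np.array(xyz)-s['ee_pos'])/.3
    r=np.zeros(3)
    if yaw is not None:
        o=R.as_matrix();cur=np.arctan2(o[1,1],o[0,1]);dy=(yaw-cur+np.pi/2)%np.pi-np.pi/2
        y=cur+dy;Y=np.array([np.cos(y),np.sin(y),0]);Z=np.array([0,0,-1.]);M=np.c_[np.cross(Y,Z),Y,Z]
        r=(R.inv()*Rn.from_matrix(M)).as_rotvec()/(2*np.pi)
    print('row',np.round(d,4),np.round(r,4))
E
python3 - <<'E'
from h import *
C=cam('top');im=cv2.imread('pics/top0.png');hsv=cv2.cvtColor(im,cv2.COLOR_BGR2HSV)
def rects(m,z,name,amin=60):
    for c in cv2.findContours(m.astype(np.uint8),0,2)[0]:
        if cv2.contourArea(c)>amin:
            (x,y),_,_=r=cv2.minAreaRect(c);b=[onz(C,q,z)[:2] for q in cv2.boxPoints(r)]
            e=b[1]-b[0],b[2]-b[1];print(name,(round(x),round(y)),np.round(np.mean(b,0),3),[(round(np.linalg.norm(v),3),round(np.degrees(np.arctan2(v[1],v[0])),1)) for v in e])
H,S,V=hsv[...,0],hsv[...,1],hsv[...,2]
roi=np.zeros(H.shape,bool);roi[190:330,190:450]=1
rects(roi&(H>60)&(H<95)&(S>100),.028,'green')
rects(roi&(S<45)&(V>120),.03,'grey',25)
g=im[262:312,190:265];dk=(V<70)&(S<120)
rects(roi&(H>10)&(H<25)&(S<150)&(V>150),.02,'pale',300)
for n,uv,z in(('p',(209,277),.04),('p',(239,278),.04),('p',(241,299),.04)): print(n,onz(C,uv,z))
a=cv2.resize(im[262:318,190:265],None,fx=8,fy=8,interpolation=2);a=cv2.resize(a,(600,448))
b=cv2.resize(im[205:325,395:455],None,fx=4,fy=4,interpolation=2)[:448]
c=cv2.resize(im[200:270,300:350],None,fx=4,fy=4,interpolation=2)
o=np.zeros((590,800,3),np.uint8);a=cv2.resize(a,(560,418));o[:418,:560]=a;o[:448,560:800]=b;
o[418:418+168,:]=cv2.resize(im[200:260,190:450],(800,168))
cv2.imwrite('pics/crop1.png',o)
E
```

```text
green (369, 245) [ 0.603 -0.128] [(np.float64(0.048), np.float64(0.9)), (np.float64(0.355), np.float64(-89.6))]
green (426, 228) [ 0.661 -0.276] [(np.float64(0.051), np.float64(-85.7)), (np.float64(0.025), np.float64(-178.0))]
green (373, 224) [ 0.661 -0.136] [(np.float64(0.021), np.float64(0.1)), (np.float64(0.187), np.float64(-89.8))]
green (318, 219) [0.663 0.014] [(np.float64(0.022), np.float64(0.6)), (np.float64(0.07), np.float64(-90.0))]
grey (240, 300) [0.43 0.2 ] [(np.float64(0.026), np.float64(-85.7)), (np.float64(0.026), np.float64(-174.4))]
grey (415, 303) [ 0.457 -0.257] [(np.float64(0.09), np.float64(-5.4)), (np.float64(0.108), np.float64(-94.3))]
grey (239, 279) [0.485 0.208] [(np.float64(0.026), np.float64(-85.7)), (np.float64(0.027), np.float64(-174.3))]
grey (210, 278) [0.482 0.285] [(np.float64(0.027), np.float64(-85.7)), (np.float64(0.027), np.float64(-173.8))]
grey (445, 267) [ 0.558 -0.332] [(np.float64(0.086), np.float64(-21.9)), (np.float64(0.028), np.float64(-110.9))]
grey (411, 250) [ 0.595 -0.24 ] [(np.float64(0.021), np.float64(-85.8)), (np.float64(0.019), 
[... 315 characters left out ...]
, (np.float64(0.022), np.float64(-177.6))]
grey (317, 226) [0.643 0.014] [(np.float64(0.049), np.float64(-60.3)), (np.float64(0.043), np.float64(-151.7))]
grey (279, 224) [0.642 0.116] [(np.float64(0.138), np.float64(2.1)), (np.float64(0.13), np.float64(-89.5))]
pale (314, 297) [0.453 0.007] [(np.float64(0.158), np.float64(0.2)), (np.float64(0.168), np.float64(-90.6))]
pale (226, 290) [0.457 0.24 ] [(np.float64(0.141), np.float64(6.6)), (np.float64(0.169), np.float64(-85.7))]
pale (278, 223) [0.646 0.12 ] [(np.float64(0.153), np.float64(0.4)), (np.float64(0.137), np.float64(-91.4))]
p [0.48302902 0.28599328 0.04      ]
p [0.48631946 0.20705838 0.04      ]
p [0.43188595 0.19633606 0.04      ]
```

View pics/crop1.png

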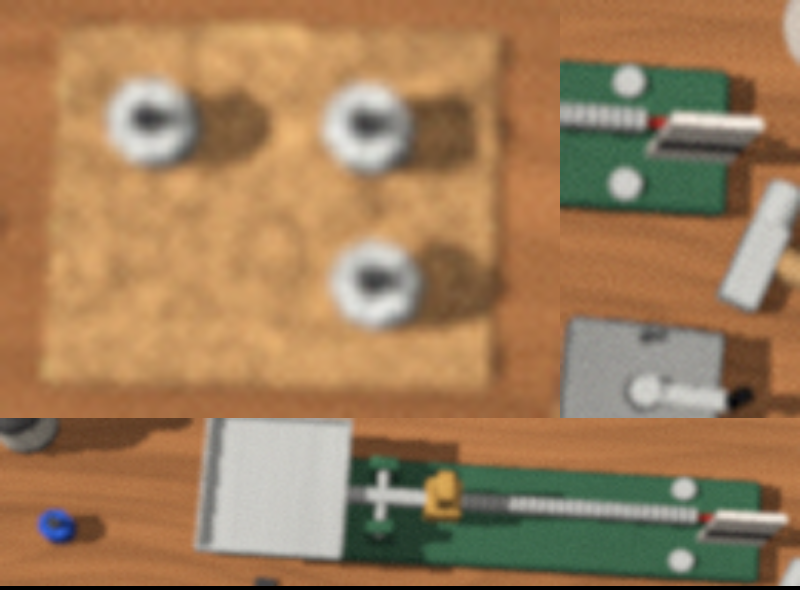

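The crop confirms three bare-steel octagonal pommels on the mat. The scale's y axis is within 0.5° of world y.

```bash
python3 - <<'E'
from h import *
C=cam('top');print(proj(C,(0.46,0.23,0.3)))
for uv in((254,250),(257,199),(303,252),(305,201)): print(onz(C,uv,.1))
print('pin',onz(C,(440,304),.104),onz(C,(417,303),.06))
go((.447,.23,.27),np.pi/2)
E
```

```text
[210.69990369 272.00057954]
[0.55243552 0.1670539  0.1       ]
[0.68652006 0.17236528 0.1       ]
[0.55646102 0.04270465 0.1       ]
[0.69020861 0.04830579 0.1       ]
pin [ 0.44946323 -0.3078441   0.104     ] [ 0.45285264 -0.25719821  0.06      ]
row [ 1.6544 -2.3472 -0.1277] [-0.0003  0.      0.0503]
```

```bash
R='0.551 -0.782 -0.0425 0 0 0'; python3 -m creep '0.551 -0.782 -0.0425 0 0 0;0.551 -0.782 -0.0425 0 0 0;0.551 -0.782 -0.0425 0 0 0;0.551 -0.782 -0.0425 0 0 0;0.551 -0.782 -0.0425 0 0 0' 0.7 >/dev/null; python3 -m creep '0.551 -0.782 -0.0425 0 0 0;0.551 -0.782 -0.0425 0 0 0;0.551 -0.782 -0.0425 0 0 0;0.551 -0.782 -0.0425 0 0 0;0.551 -0.782 -0.0425 0 0 0' >/dev/null; python3 -m creep '0.551 -0.782 -0.0425 0 0 0.05;0.551 -0.782 -0.0425 0 0 0.05;0.551 -0.782 -0.0425 0 0 0.05;0.551 -0.782 -0.0425 0 0 0.05;0.551 -0.782 -0.0425 0 0 0.05;0.551 -0.782 -0.0425 0 0 0.05;0.551 -0.782 -0.0425 0 0 0.05'
python3 - <<'E'
from h import *
s=observe();im=get_image('wrist');cv2.imwrite('pics/w1.png',im[:,:,::-1])
np.save('w1.npy',np.r_[s['ee_pos'],s['ee_rot']]);print(s['t'],s['ee_pos'],s['ee_rot'])
E
```

```text
t: 2.22
ee_pos: [0.446, 0.2285, 0.2687]
ee_rot: [0.001, 1.0, 0.001, -0.001]
ft_force: [-0.0, -0.7, 0.7]
grip_width: 0.06
grasp_force: 0.0
2.225 [0.44604334 0.22848697 0.26865984] [ 7.26549661e-04  9.99998372e-01  1.31919405e-03 -9.94015778e-04]
```

View pics/w1.png

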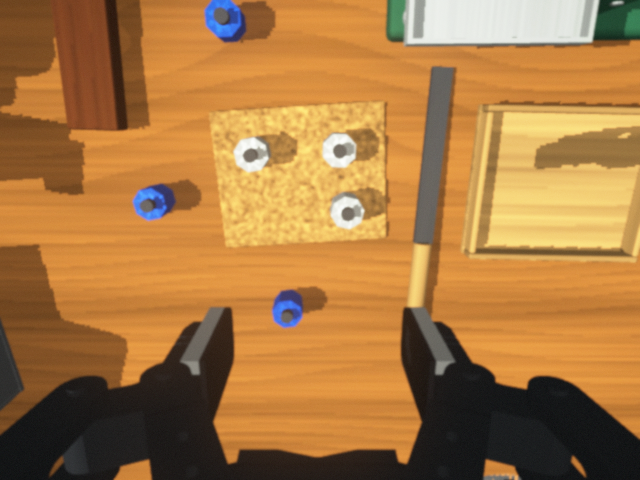

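Wrist view: three pommels at (251,154), (339,150), (347,212) on the mat; blue ones at (224,18), (153,203), (287,310); tray at right (x 465–640), pan at top right.

```bash
cat >> h.py <<'E'
def wcam(v): return cam('wrist',dict(ee_pos=np.array(v[:3]),ee_rot=v[3:]))
def pommels(im,C,x0,y0,x1,y1,zt,amin=300):
    """bgr image; steel blobs in ROI -> stub-top world position, 8-fold flat angle"""
    hsv=cv2.cvtColor(im,cv2.COLOR_BGR2HSV);m=((hsv[...,1]<60)).astype(np.uint8)
    k=np.zeros_like(m);k[y0:y1,x0:x1]=1;m=cv2.morphologyEx(m*k,cv2.MORPH_OPEN,np.ones((3,3)))
    out=[]
    for c in cv2.findContours(m,0,2)[0]:
        if cv2.contourArea(c)<amin: continue
        b=cv2.boundingRect(c);mm=np.zeros_like(m);cv2.drawContours(mm,[cv2.convexHull(c)],-1,1,-1)
        d=(mm>0)&(hsv[...,2]<100);ys,xs=np.nonzero(d);uv=(xs.mean(),ys.mean()) if len(xs)>5 else (b[0]+b[2]/2,b[1]+b[3]/2)
        P=onz(C,uv,zt)
        out.append(P);print(np.round(uv,1),'area',cv2.contourArea(c),'stub',len(xs),'P',np.round(P,4))
    return out
E
python3 - <<'E'
from h import *
C=wcam(np.load('w1.npy'));im=cv2.imread('pics/w1.png')
for p in pommels(im,C,210,105,388,245,.038): pass
print('tray rim corners',[np.round(onz(C,q,.026),3) for q in((480,104),(465,254))])
print('pan corners',[np.round(onz(C,q,.102),3) for q in((406,44),(592,44))])
for q in((445,68),(413,305)): print('file',np.round(onz(C,q,.01),3))
cr=cv2.resize(im[125:240,220:380],(800,575),interpolation=2);cv2.imwrite('pics/crop2.png',cr)
E
```

```text
[347.5 211. ] area 862.0 stub 0 P [0.4374 0.201  0.038 ]
[251.5 154.5] area 902.5 stub 0 P [0.4865 0.2842 0.038 ]
[339.5 150. ] area 872.5 stub 0 P [0.4905 0.2091 0.038 ]
tray rim corners [array([0.528, 0.089, 0.026]), array([0.393, 0.088, 0.026])]
pan corners [array([0.564, 0.17 , 0.102]), array([0.564, 0.047, 0.102])]
file [0.558 0.117 0.01 ]
file [0.333 0.13  0.01 ]
```

View pics/crop2.png

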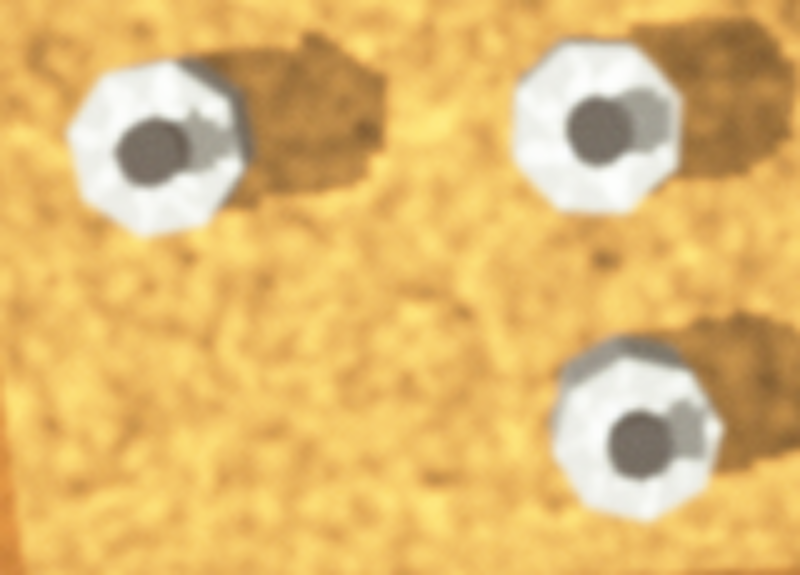

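Crop shows the stubs at about (152,152), (600,130), (640,445). The octagons are turned roughly 12° CCW (A), 0° (B) and ~22° (C).

```bash
python3 - <<'E'
from h import *
C=wcam(np.load('w1.npy'))
for n,q in zip('ABC',((250.4,155.4),(340,151),(348,214))): print(n,np.round(onz(C,q,.04),4))
p=onz(C,(340,151),.04);p[2]=.008;go(p,np.pi/2)
E
```

```text
A [0.486  0.2849 0.04  ]
B [0.4898 0.2087 0.04  ]
C [0.4351 0.2007 0.04  ]
row [0.147  0.063  0.8693] [0.0002 0.0003 0.0002]
```

```bash
python3 -m creep '0.147 0.063 0.5 0 0 0;0.147 0.063 0.5 0 0 0;0.147 0.063 0.5 0 0 0;0.147 0.063 0.868 0 0 0;0.147 0.063 0.868 0 0 0;0.147 0.063 0.868 0 0 0;0.147 0.063 0.868 0 0 0'; python3 -m creep '0 0 0 0 0 0;0 0 0 0 0 0;0 0 0 0 0 0;0 0 0 0 0 0' 0.1; python3 -m creep '0 0 -0.2 0 0 0;0 0 -0.5 0 0 0;0 0 -0.5 0 0 0;0 0 -0.5 0 0 0'
python3 -c "
from h import *
s=observe();print(s['ft_force']);go((.587,.108,.18),np.pi/2);go((.587,.108,.092))"
```

```text
t: 3.15
ee_pos: [0.4924, 0.2095, 0.0108]
ee_rot: [-0.0, 1.0, 0.0, 0.001]
ft_force: [0.1, -1.5, 0.6]
grip_width: 0.0599
grasp_force: 0.0
t: 3.65
ee_pos: [0.4934, 0.2108, 0.012]
ee_rot: [-0.001, 1.0, 0.001, 0.002]
ft_force: [-0.4, -1.5, 6.5]
grip_width: 0.0265
grasp_force: 59.7
t: 4.15
ee_pos: [0.4936, 0.2111, 0.1631]
ee_rot: [-0.001, 1.0, 0.001, 0.004]
ft_force: [0.9, -0.0, -1.2]
grip_width: 0.0266
grasp_force: 59.6
[ 0.87881893 -0.04572512 -1.23064915]
row [ 0.3112  0.3442 -0.0548] [-0.0004 -0.0013  0.0003]
row [0.3089 0.345  0.2386] [0. 0. 0.]
```

```bash
python3 -m creep '0.309 0.345 -0.05 0 0 0;0.309 0.345 -0.05 0 0 0;0.309 0.345 -0.05 0 0 0;0.309 0.345 0.1 0 0 0;0.309 0.345 0.225 0 0 0;0.309 0.345 0.225 0 0 0;0.309 0.345 0.225 0 0 0'; 
python3 - <<'E'
from h import *
s=observe();im=get_image('wrist');cv2.imwrite('pics/w2.png',im[:,:,::-1]);np.save('w2.npy',np.r_[s['ee_pos'],s['ee_rot']])
E
```

```text
t: 5.03
ee_pos: [0.5877, 0.1069, 0.0941]
ee_rot: [0.0, 1.0, 0.001, 0.004]
ft_force: [3.3, -2.5, 10.5]
grip_width: 0.0266
grasp_force: 67.5
```

View pics/w2.png

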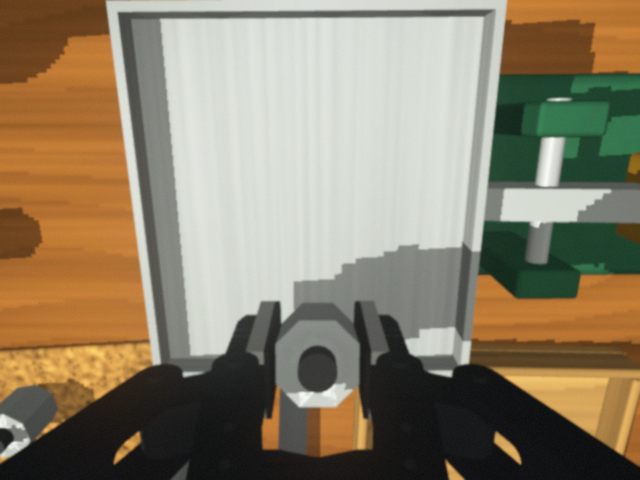

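Pommel held at (318,350); near pan wall runs at row ~360 partly behind it, so I must check the clearance.

```bash
python3 - <<'E'
from h import *
C=wcam(np.load('w2.npy'))
for z in(.094,.102,.108): print(z,[np.round(onz(C,q,z),3)[:2] for q in((110,3),(505,3),(157,366),(468,370))])
print(onz(C,(318,368),.094+.028))
b=[proj(C,(.5877+dx,.1069,z)) for dx,z in((14e-3,.087),(-14e-3,.087),(0,.122))];print(np.round(b))
print('pivot post',onz(C,(550,190),.08))
E
```

```text
0.094 [array([0.693, 0.169]), array([0.694, 0.051]), array([0.57 , 0.168]), array([0.568, 0.049])]
0.102 [array([0.691, 0.166]), array([0.692, 0.054]), array([0.575, 0.165]), array([0.573, 0.053])]
0.108 [array([0.69 , 0.163]), array([0.69 , 0.056]), array([0.579, 0.162]), array([0.577, 0.055])]
[0.58679385 0.10681424 0.122     ]
[[318. 281.]
 [317. 348.]
 [318. 365.]]
pivot post [0.63514459 0.02115074 0.08      ]
```

Pommel is inside the wall by ~7 mm and standing on the pan at its lower stop. Release, then go for A.

```bash
python3 -m creep '0 0 -0.01 0 0 0;0 0 -0.01 0 0 0;0 0 -0.01 0 0 0' 0.7; python3 -m creep '0 0 -0.2 0 0 0;0 0 -0.4 0 0 0;0 0 -0.4 0 0 0'
python3 -c "
from h import *
s=observe();print(s['ft_force']);go((.486,.285,.18),np.radians(102));go((.486,.285,.010))"
```

```text
t: 5.45
ee_pos: [0.5823, 0.1069, 0.0933]
ee_rot: [0.0, 1.0, 0.001, -0.001]
ft_force: [-0.4, 0.4, -0.4]
grip_width: 0.0597
grasp_force: 0.0
t: 5.82
ee_pos: [0.588, 0.1074, 0.2208]
ee_rot: [-0.001, 1.0, 0.001, 0.006]
ft_force: [-0.3, 0.4, -0.6]
grip_width: 0.06
grasp_force: 0.0
[-0.28459293  0.37798729 -0.60907453]
row [-0.3404 -0.5925  0.1328] [-0.     -0.0019 -0.033 ]
row [-0.3471 -0.5917  0.6994] [0. 0. 0.]
```

```bash
python3 -m creep '-0.342 -0.592 0.1 0 -0.002 -0.033;-0.342 -0.592 0.1 0 -0.002 -0.033;-0.342 -0.592 0.1 0 -0.002 -0.033;-0.342 -0.592 0.2 0 -0.002 -0.033;-0.342 -0.592 0.2 0 -0.002 -0.033;-0.342 -0.592 0.2 0 -0.002 -0.033'
cat >> h.py <<'E'
def darkstubs(im,C,zt,show=True,vmax=135,amin=60,amax=4000):
    """grey-dark round blobs (stub tops) inside a steel surround"""
    hsv=cv2.cvtColor(im,cv2.COLOR_BGR2HSV)
    m=((hsv[...,1]<60)&(hsv[...,2]<vmax)&(hsv[...,2]>50)).astype(np.uint8);m=cv2.morphologyEx(m,cv2.MORPH_OPEN,np.ones((3,3)))
    n,_,st,ce=cv2.connectedComponentsWithStats(m);out=[]
    for i in range(1,n):
        x,y,w,h,a=st[i]
        if amin<a<amax and .6<w/h<1.7 and a>.6*w*h and y+h<479:
            P=onz(C,ce[i],zt);out.append(P);print(np.round(ce[i]),(w,h),a,np.round(P,4))
    return out
E
python3 - <<'E'
from h import *
s=observe();im=get_image('wrist')[:,:,::-1].copy();cv2.imwrite('pics/w3.png',im);C=cam('wrist',s);print(s['ee_pos'])
darkstubs(im,C,.04);print(proj(C,(.486,.285,.04)));go((.486,.285,.010),np.radians(102),s)
E
```

```text
t: 6.58
ee_pos: [0.4811, 0.2835, 0.1543]
ee_rot: [0.0, 0.995, 0.104, -0.007]
ft_force: [-0.4, 0.4, -0.2]
grip_width: 0.0596
grasp_force: 0.0
[0.48113073 0.28354656 0.15430084]
[323.  35.] (np.int32(19), np.int32(23)) 357 [0.593  0.3042 0.04  ]
[315. 226.] (np.int32(16), np.int32(18)) 234 [0.4868 0.2859 0.04  ]
[159. 261.] (np.int32(20), np.int32(17)) 265 [0.4442 0.378  0.04  ]
[310. 429.] (np.int32(15), np.int32(18)) 195 [0.3374 0.2587 0.04  ]
[316.41335849 227.99810216]
row [ 0.0232 -0.0011  0.4807] [-0.0001  0.0021 -0.0001]
```

View pics/w3.png

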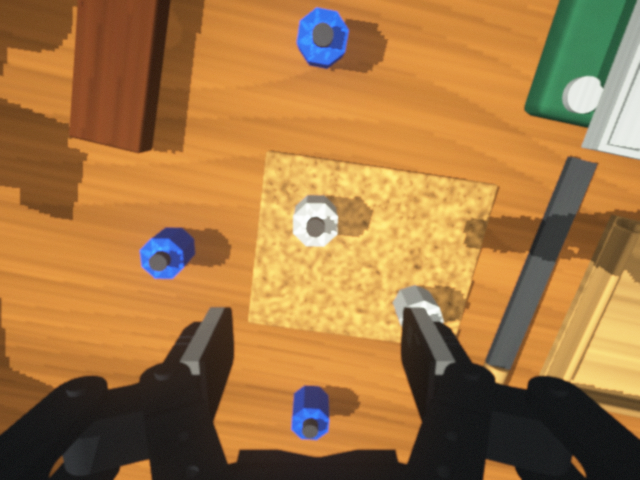

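A at (315,226) is still where it was, and its flats are square to the fingers.

```bash
python3 -m creep '0.01 0 0.2 0 0.001 0;0.01 0 0.48 0 0.001 0;0.01 0 0.48 0 0.001 0;0.01 0 0.48 0 0.001 0;0.01 0 0.48 0 0.001 0'; python3 -m creep '0 0 0 0 0 0;0 0 0 0 0 0;0 0 0 0 0 0;0 0 0 0 0 0' 0.1; python3 -m creep '0 0 -0.2 0 0 0;0 0 -0.5 0 0 0;0 0 -0.5 0 0 0;0 0 -0.5 0 0 0'
python3 -c "
from h import *
s=observe();print(s['ee_pos']);go((.630,.108,.18),np.pi/2);go((.630,.108,.095))"
```

```text
t: 7.25
ee_pos: [0.4845, 0.2848, 0.0125]
ee_rot: [-0.001, 0.995, 0.104, -0.001]
ft_force: [-0.5, -0.6, 1.1]
grip_width: 0.0597
grasp_force: 0.0
t: 7.75
ee_pos: [0.4838, 0.2854, 0.0126]
ee_rot: [-0.001, 0.995, 0.104, -0.001]
ft_force: [-0.1, -0.1, 5.5]
grip_width: 0.0265
grasp_force: 59.8
t: 8.25
ee_pos: [0.4851, 0.2857, 0.1638]
ee_rot: [-0.002, 0.995, 0.104, 0.0]
ft_force: [-0.3, 0.0, -2.1]
grip_width: 0.0264
grasp_force: 59.5
[0.48507271 0.2857012  0.16377129]
row [ 0.3496  0.6796 -0.0559] [-0.0005 -0.      0.0333]
row [0.3494 0.6804 0.2274] [0. 0. 0.]
```

```bash
python3 -m creep '0.35 0.68 -0.06 0 0 0.033;0.35 0.68 -0.06 0 0 0.033;0.35 0.68 -0.06 0 0 0.033;0.35 0.68 -0.06 0 0 0.033;0.35 0.68 -0.06 0 0 0.033;0.35 0.68 0.12 0 0 0.033;0.35 0.68 0.22 0 0 0.033;0.35 0.68 0.22 0 0 0.033';python3 -m creep '0 0 0 0 0 0;0 0 0 0 0 0'; 
python3 - <<'E'
from h import *
s=observe();im=get_image('wrist')[:,:,::-1].copy();cv2.imwrite('pics/w4.png',im);print(s['ee_pos'])
E
```

```text
t: 9.25
ee_pos: [0.6241, 0.1073, 0.0921]
ee_rot: [0.0, 1.0, 0.001, -0.007]
ft_force: [-3.4, -1.5, 5.0]
grip_width: 0.0265
grasp_force: 60.3
t: 9.5
ee_pos: [0.6256, 0.1076, 0.0924]
ee_rot: [-0.0, 1.0, 0.001, -0.005]
ft_force: [-0.7, 0.2, 1.2]
grip_width: 0.0264
grasp_force: 60.0
[0.62561997 0.10761335 0.09236455]
```

View pics/w4.png

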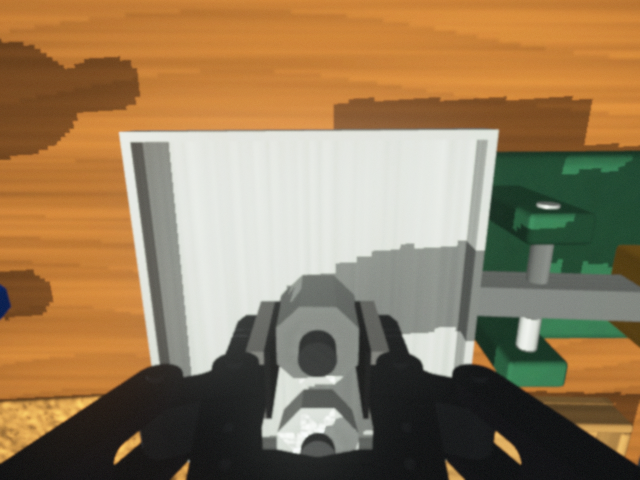

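The second pommel stands at (318,350), with the first just behind it at (318,440) and a clear gap between them. Release, then go for C.

```bash
python3 -m creep '0 0 0 0 0 0;0 0 0 0 0 0;0 0 0 0 0 0' 0.6; python3 -m creep '0 0 -0.2 0 0 0;0 0 -0.4 0 0 0;0 0 -0.4 0 0 0'
python3 -c "
from h import *
s=observe();print(s['ft_force']);go((.436,.201,.16),np.radians(112));go((.436,.201,.010))"
```

```text
t: 9.93
ee_pos: [0.6279, 0.1068, 0.0936]
ee_rot: [-0.0, 1.0, 0.001, -0.003]
ft_force: [0.9, -0.5, -0.6]
grip_width: 0.051
grasp_force: 0.0
t: 10.3
ee_pos: [0.6335, 0.1073, 0.2214]
ee_rot: [-0.001, 1.0, 0.001, 0.004]
ft_force: [-0.1, 0.4, 0.2]
grip_width: 0.0516
grasp_force: 0.0
[-0.1351352   0.39119407  0.1637985 ]
row [-0.6597 -0.313   0.1997] [ 0.     -0.0013 -0.0609]
row [-0.6638 -0.3123  0.6997] [0. 0. 0.]
```

```bash
python3 -m creep '-0.66 -0.313 0.05 0 0 -0.061;-0.66 -0.313 0.05 0 0 -0.061;-0.66 -0.313 0.05 0 0 -0.061;-0.66 -0.313 0.2 0 0 -0.061;-0.66 -0.313 0.2 0 0 -0.061;-0.66 -0.313 0.2 0 0 -0.061;-0.66 -0.313 0.2 0 0 -0.061'
python3 - <<'E'
from h import *
s=observe();im=get_image('wrist')[:,:,::-1].copy();cv2.imwrite('pics/w5.png',im);C=cam('wrist',s);print(s['ee_pos'])
darkstubs(im,C,.04);print(proj(C,(.436,.201,.04)));go((.436,.201,.010),np.radians(112),s)
E
```

```text
t: 11.18
ee_pos: [0.4326, 0.2006, 0.1565]
ee_rot: [-0.001, 0.982, 0.191, -0.001]
ft_force: [0.1, -0.5, -0.1]
grip_width: 0.0513
grasp_force: 0.0
[0.43260662 0.20057158 0.15649419]
[ 39. 111.] (np.int32(20), np.int32(18)) 305 [0.4423 0.3776 0.04  ]
[318. 232.] (np.int32(17), np.int32(18)) 255 [0.4355 0.2012 0.04  ]
[318.60195541 231.7729256 ]
row [0.012  0.0039 0.4883] [-0.0003  0.0003 -0.    ]
```

```bash
python3 -m creep '0.006 0.002 0.2 0 0 0;0.006 0.002 0.485 0 0 0;0.006 0.002 0.485 0 0 0;0.006 0.002 0.485 0 0 0;0.006 0.002 0.485 0 0 0'; python3 -m creep '0 0 0 0 0 0;0 0 0 0 0 0;0 0 0 0 0 0;0 0 0 0 0 0' 0.1; python3 -m creep '0 0 -0.2 0 0 0;0 0 -0.5 0 0 0;0 0 -0.5 0 0 0;0 0 -0.5 0 0 0'
python3 -c "
from h import *
s=observe();print(s['ee_pos']);go((.670,.108,.18),np.pi/2);go((.670,.108,.095))"
```

```text
t: 11.85
ee_pos: [0.4332, 0.2009, 0.0108]
ee_rot: [-0.001, 0.982, 0.191, -0.001]
ft_force: [1.2, 0.2, 0.8]
grip_width: 0.0515
grasp_force: 0.0
t: 12.35
ee_pos: [0.4329, 0.2011, 0.0115]
ee_rot: [-0.001, 0.982, 0.191, -0.001]
ft_force: [0.3, -0.8, 5.6]
grip_width: 0.0271
grasp_force: 58.8
t: 12.85
ee_pos: [0.4343, 0.2015, 0.1628]
ee_rot: [-0.001, 0.982, 0.191, 0.001]
ft_force: [0.2, -0.3, -0.9]
grip_width: 0.0271
grasp_force: 59.7
[0.43427301 0.20145057 0.16280634]
row [ 0.6113  0.5837 -0.0571] [-0.0004 -0.0003  0.0613]
row [0.6107 0.5843 0.2262] [0. 0. 0.]
```

```bash
python3 -m creep '0.612 0.584 -0.08 0 0 0.061;0.612 0.584 -0.08 0 0 0.061;0.612 0.584 -0.08 0 0 0.061;0.612 0.584 -0.08 0 0 0.061;0.612 0.584 -0.08 0 0 0.061;0.612 0.584 -0.08 0 0 0.061;0.612 0.584 -0.08 0 0 0.061'; python3 -m creep '0 0 0.15 0 0 0;0 0 0.305 0 0 0;0 0 0.305 0 0 0;0 0 0.305 0 0 0';
python3 -c "
from h import *
s=observe();cv2.imwrite('pics/w6.png',get_image('wrist')[:,:,::-1])"
```

```text
t: 13.72
ee_pos: [0.6656, 0.1077, 0.1802]
ee_rot: [0.0, 1.0, 0.001, -0.005]
ft_force: [0.9, -0.3, -1.3]
grip_width: 0.0268
grasp_force: 59.7
t: 14.22
ee_pos: [0.6669, 0.1082, 0.0912]
ee_rot: [-0.0, 1.0, 0.001, -0.003]
ft_force: [0.8, 0.0, 0.4]
grip_width: 0.0273
grasp_force: 59.9
```

View pics/w6.png

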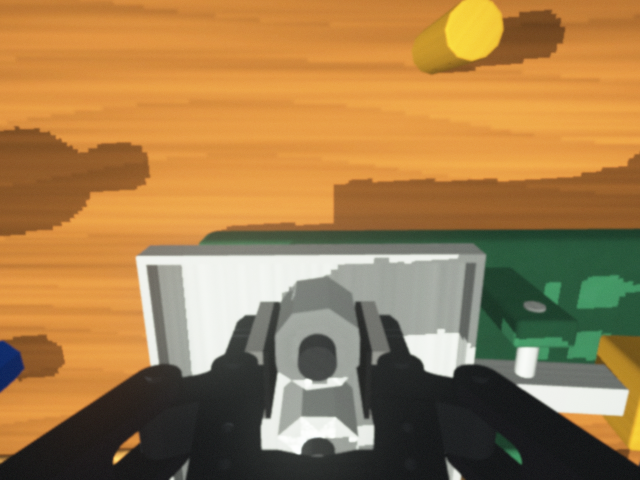

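Pommel C stands in the pan at (318,350). Release it and move above the fin.

```bash
python3 -m creep '0 0 0 0 0 0;0 0 0 0 0 0;0 0 0 0 0 0' 0.6; python3 -m creep '0 0 -0.2 0 0 0;0 0 -0.4 0 0 0;0 0 -0.4 0 0 0;-0.14 0.48 -0.4 0 0 0;-0.14 0.48 -0.4 0 0 0;-0.14 0.48 -0.4 0 0 0;-0.14 0.48 -0.4 0 0 0' 0.45
python3 - <<'E'
from h import *
s=observe();im=get_image('wrist')[:,:,::-1].copy();cv2.imwrite('pics/w7.png',im);np.save('w7.npy',np.r_[s['ee_pos'],s['ee_rot']]);print(s['ee_pos'],s['ee_rot'])
E
```

```text
t: 14.65
ee_pos: [0.6672, 0.107, 0.0903]
ee_rot: [0.0, 1.0, 0.001, -0.003]
ft_force: [-0.8, 0.8, 0.2]
grip_width: 0.0509
grasp_force: 0.0
t: 15.52
ee_pos: [0.6251, -0.0389, 0.2095]
ee_rot: [-0.0, 1.0, -0.001, -0.004]
ft_force: [0.6, 0.2, -0.7]
grip_width: 0.0383
grasp_force: 0.0
[ 0.62513444 -0.03893149  0.20953226] [-7.90611801e-05  9.99990718e-01 -9.21829417e-04 -4.20799477e-03]
```

View pics/w7.png

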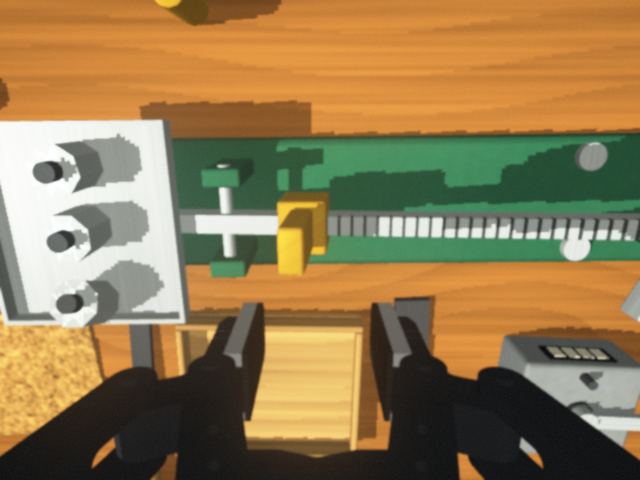

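All three pommels stand upright in the pan at (48,172), (62,241), (70,303); the fin top is centred near (291,243).

```bash
python3 - <<'E'
from h import *
C=wcam(np.load('w7.npy'))
for q in((278,211),(303,211),(278,275),(303,275),(291,243)): print(q,np.round(onz(C,q,.141),4))
for q in((228,164),(228,270),(228,215)): print('post',np.round(onz(C,q,.08),4))
for q in((640,216),(330,216)): print('beam axis-ish',onz(C,q,.08))
print('pinaxis',onz(C,(582,411),.06),'box',onz(C,(503,336),.05),onz(C,(625,343),.05),onz(C,(530,450),.05))
E
```

```text
(278, 211) [ 0.652  -0.0193  0.141 ]
(303, 211) [ 0.652  -0.0318  0.141 ]
(278, 275) [ 0.6175 -0.0183  0.141 ]
(303, 275) [ 0.6175 -0.0314  0.141 ]
(291, 243) [ 0.6352 -0.0255  0.141 ]
post [0.6683 0.0169 0.08  ]
post [0.5974 0.0213 0.08  ]
post [0.6355 0.0189 0.08  ]
beam axis-ish [ 0.6342013  -0.24841994  0.08      ]
beam axis-ish [ 0.63468656 -0.04731974  0.08      ]
pinaxis [ 0.46771831 -0.25257957  0.06      ] box [ 0.53007848 -0.18526181  0.05      ] [ 0.52376712 -0.28234875  0.05      ] [ 0.41975058 -0.22228432  0.05      ]
```

```bash
python3 -m creep '0.03 -0.045 0 0 0 0;0.03 -0.045 0.15 0 0 0;0.03 -0.045 0.305 0 0 0;0.03 -0.045 0.305 0 0 0;0.03 -0.045 0.305 0 0 0'; python3 -m creep '0 0 0 0 0 0;0 0.04 0 0 0 0;0 0.12 0 0 0 0;0 0.2 0 0 0 0;0 0.28 0 0 0 0;0 0.34 0 0 0 0;0 0.37 0 0 0 0;0 0.37 0 0 0 0' 0.28
python3 -m creep '0 0 0 0 0 0;0 -0.01 0 0 0 0;0 -0.01 0 0 0 0;0 -0.01 0 0 0 0;0 -0.01 0 0 0 0'
python3 - <<'E'
from h import *
s=observe();im=get_image('wrist')[:,:,::-1].copy();cv2.imwrite('pics/w8.png',im);np.save('w8.npy',np.r_[s['ee_pos'],s['ee_rot']])
E
```

```text
t: 16.2
ee_pos: [0.6363, -0.0222, 0.1204]
ee_rot: [-0.0, 1.0, 0.002, -0.002]
ft_force: [-0.1, 0.0, 0.4]
grip_width: 0.0385
grasp_force: 0.0
t: 17.2
ee_pos: [0.6345, -0.1354, 0.1188]
ee_rot: [0.0, 1.0, 0.0, -0.004]
ft_force: [-0.5, 0.5, -1.1]
grip_width: 0.0239
grasp_force: 0.0
t: 17.82
ee_pos: [0.635, -0.1313, 0.1192]
ee_rot: [0.0, 1.0, 0.001, -0.003]
ft_force: [0.3, 0.8, 0.1]
grip_width: 0.0238
grasp_force: 0.0
```

View pics/w8.png

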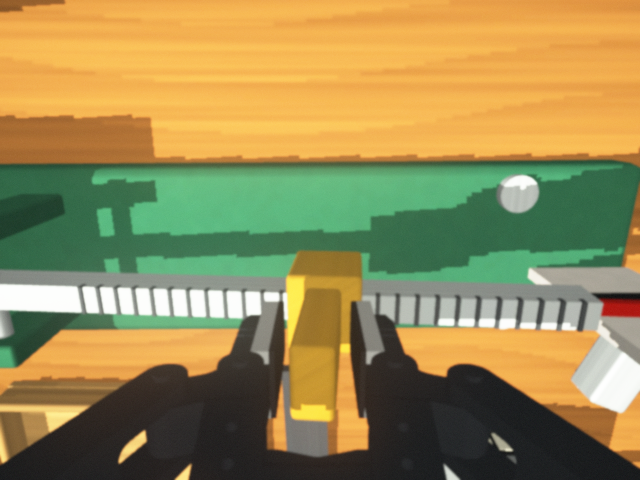

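Fin at (325,345) between the fingers without contact; the red pointer's start shows at the right edge (620,308). The gripper camera cuts the tip off, so I check the scene camera.

```bash
cat >> h.py <<'E'
def redscene(save=None):
    C=cam('scene');im=get_image('scene')[:,:,::-1].copy();P0=proj(C,(.637,-.291,.075));u,v=P0.astype(int)
    print('mark expected',np.round(P0,1))
    w=im[v-25:v+25,u-30:u+30];h=cv2.cvtColor(w,cv2.COLOR_BGR2HSV)
    m=((h[...,0]<8)|(h[...,0]>172))&(h[...,1]>130);ys,xs=np.nonzero(m)
    print('red',len(xs),[(int(x)+u-30,int(y)+v-25) for x,y in zip(xs,ys)][:40])
    if save: cv2.imwrite(save,cv2.resize(w,(780,600) if 0 else (720,600),interpolation=2))
E
python3 -c "
from h import *
redscene('pics/s1.png')"
```

```text
mark expected [243.5 199.7]
red 18 [(np.int64(244), np.int64(192)), (np.int64(245), np.int64(192)), (np.int64(245), np.int64(193)), (np.int64(246), np.int64(193)), (np.int64(245), np.int64(194)), (np.int64(246), np.int64(194)), (np.int64(247), np.int64(194)), (np.int64(246), np.int64(195)), (np.int64(247), np.int64(195)), (np.int64(246), np.int64(196)), (np.int64(247), np.int64(196)), (np.int64(248), np.int64(196)), (np.int64(246), np.int64(197)), (np.int64(247), np.int64(197)), (np.int64(248), np.int64(197)), (np.int64(249), np.int64(197)), (np.int64(247), np.int64(198)), (np.int64(248), np.int64(198))]
```

View pics/s1.png

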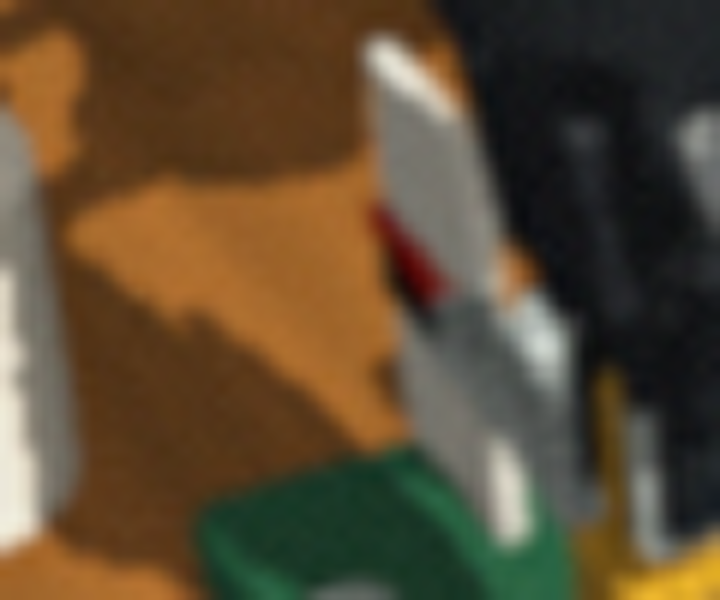

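The pointer shows just above the middle of the dark band, so the poise needs a few mm more. Push ~5 mm outward, back off, then look at the gate from its +x side with the tool tilted.

```bash
python3 -m creep '0 0.02 0 0 0 0;0 0.036 0 0 0 0;0 0.036 0 0 0 0;0 0.036 0 0 0 0;0 0.02 0 0 0 0;0 0.02 0 0 0 0;0 0.02 -0.15 0 0 0;0 0.02 -0.3 0 0 0'; python3 -m creep '0.27 0.48 -0.05 0 -0.025 0;0.27 0.48 -0.05 0 -0.05 0;0.27 0.48 0.05 0 -0.078 0;0.27 0.48 0.08 0 -0.078 0;0.27 0.48 0.08 0 -0.078 0;0.27 0.48 0.08 0 -0.078 0;0.27 0.48 0.08 0 -0.078 0'
python3 - <<'E'
from h import *
s=observe();im=get_image('wrist')[:,:,::-1].copy();cv2.imwrite('pics/w9.png',im);np.save('w9.npy',np.r_[s['ee_pos'],s['ee_rot']])
C=cam('wrist',s);print(proj(C,(.64,-.291,.075)))
E
```

```text
t: 18.92
ee_pos: [0.6349, -0.1371, 0.2092]
ee_rot: [-0.0, 1.0, 0.001, -0.004]
ft_force: [-0.2, -0.6, 0.5]
grip_width: 0.0237
grasp_force: 0.0
t: 19.8
ee_pos: [0.7178, -0.281, 0.1927]
ee_rot: [0.002, 0.97, 0.001, -0.241]
ft_force: [0.1, -0.8, 0.3]
grip_width: 0.0236
grasp_force: 0.0
[330.76860753 246.3103521 ]
```

View pics/w9.png

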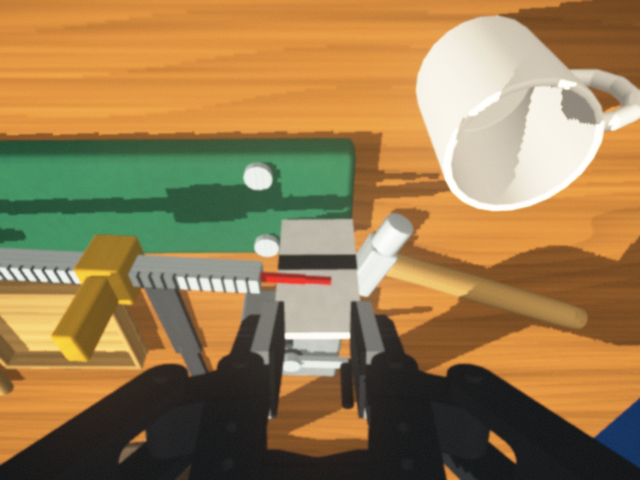

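Seen inverted from the +x side: pointer tip at (330,281), band centre at about (320,262). In this view "below" means higher z, so the pointer is still up.

```bash
python3 - <<'E'
from h import *
C=wcam(np.load('w9.npy'));im=cv2.imread('pics/w9.png')
def onx(uv,x):
    c,d=ray(C,uv);return c+d*(x-c[0])/d[0]
g=cv2.cvtColor(im,cv2.COLOR_BGR2GRAY)
for col in(300,320,340):
    r=np.nonzero(g[240:300,col]<60)[0]+240;print(col,r.min(),r.max())
h=cv2.cvtColor(im,cv2.COLOR_BGR2HSV);m=((h[...,0]<8)|(h[...,0]>172))&(h[...,1]>150);m[:,:255]=0;m[:,345:]=0;m[:260]=0;m[300:]=0
ys,xs=np.nonzero(m)
for a in(270,290,310,325): print('red',a,ys[abs(xs-a)<3].mean())
print('band centre at z=.075',onz(C,(320,262),.075))
for x in(.630,.635,.640): print(x,'band edges z',[onx((320,v),x)[2].round(4) for v in(255,269)],'tip',onx((329,281),x).round(4),'root',onx((265,278),x).round(4))
print('fin',onz(C,(70,348),.145))
E
```

```text
300 256 267
320 256 267
340 256 266
red 270 277.5
red 290 278.609756097561
red 310 279.61290322580646
red 325 280.5
band centre at z=.075 [ 0.62411221 -0.28367417  0.075     ]
0.63 band edges z [np.float64(0.0737), np.float64(0.087)] tip [ 0.63   -0.2894  0.0978] root [ 0.63   -0.2464  0.0951]
0.635 band edges z [np.float64(0.0785), np.float64(0.0915)] tip [ 0.635  -0.2892  0.1021] root [ 0.635  -0.2472  0.0994]
0.64 band edges z [np.float64(0.0833), np.float64(0.096)] tip [ 0.64   -0.289   0.1063] root [ 0.64   -0.2479  0.1037]
fin [ 0.62433632 -0.13356157  0.145     ]
```

```bash
python3 - <<'E'
from h import *
C=cam('top');im=get_image('top')[:,:,::-1].copy();h=cv2.cvtColor(im,cv2.COLOR_BGR2HSV)
m=(h[...,0]>15)&(h[...,0]<32)&(h[...,1]>140)&(h[...,2]>120);m[:215]=0;m[250:]=0;m[:,:310]=0;m[:,430:]=0
ys,xs=np.nonzero(m);print(len(xs),xs.min(),xs.max(),ys.min(),ys.max())
for z in(.11,.14): print(onz(C,(xs.mean(),ys.mean()),z))
go((.635,-.137,.209),np.pi/2)
E
```

```text
25 373 377 221 229
[ 0.63827305 -0.13379597  0.11      ]
[ 0.6309149  -0.13156601  0.14      ]
row [-0.2706 -0.4808  0.0741] [0.0005 0.0779 0.0003]
```

```bash
python3 -m creep '-0.27 -0.48 -0.06 0 0.025 0;-0.27 -0.48 0.06 0 0.05 0;-0.27 -0.48 0.074 0 0.078 0;-0.27 -0.48 0.074 0 0.078 0;-0.27 -0.48 0.074 0 0.078 0;-0.27 -0.48 0.074 0 0.078 0'; python3 -m creep '0 0 0.15 0 0 0;0 0 0.3 0 0 0;0 0 0.3 0 0 0;0 0.025 0.3 0 0 0;0 0.05 0.3 0 0 0;0 0.05 0.3 0 0 0;0 0.05 0.3 0 0 0;0 0.05 0.3 0 0 0';python3 -m creep '0 -0.018 0 0 0 0;0 -0.018 0 0 0 0;0 -0.018 -0.15 0 0 0;0 -0.018 -0.3 0 0 0;0 -0.018 -0.3 0 0 0'; python3 -m creep '0.27 0.43 -0.05 0 -0.025 0;0.27 0.43 -0.05 0 -0.05 0;0.27 0.43 0.05 0 -0.078 0;0.27 0.43 0.08 0 -0.078 0;0.27 0.43 0.08 0 -0.078 0;0.27 0.43 0.08 0 -0.078 0;0.27 0.43 0.08 0 -0.078 0'
cat >> h.py <<'E'
def gate():
    s=observe();im=get_image('wrist')[:,:,::-1].copy();cv2.imwrite('pics/g%d.png'%(s['t']*100),im)
    C=cam('wrist',s);h=cv2.cvtColor(im,cv2.COLOR_BGR2HSV);g=cv2.cvtColor(im,cv2.COLOR_BGR2GRAY)
    m=((h[...,0]<8)|(h[...,0]>172))&(h[...,1]>150);m[:230]=0;m[310:]=0;m[:,:230]=0;m[:,360:]=0
    ys,xs=np.nonzero(m);print('pose',s['ee_pos'].round(4),'red n',len(xs),'cols',xs.min(),xs.max(),'fit',np.polyfit(xs,ys,1).round(4),'tip row',ys[xs>xs.max()-5].mean())
    for col in range(270,355,8):
        r=np.nonzero(g[235:300,col]<60)[0]+235
        if len(r): print(col,r.min(),r.max(),end=' | ')
    print();return C,im,xs,ys
E
python3 -c "
from h import *
gate()"
```

```text
t: 20.65
ee_pos: [0.6382, -0.1389, 0.2076]
ee_rot: [0.001, 1.0, 0.001, 0.001]
ft_force: [0.1, -0.1, 0.3]
grip_width: 0.024
grasp_force: 0.0
t: 21.65
ee_pos: [0.6341, -0.1525, 0.1142]
ee_rot: [0.0, 1.0, 0.001, -0.003]
ft_force: [0.6, -0.4, 0.1]
grip_width: 0.0237
grasp_force: 0.0
t: 22.28
ee_pos: [0.6381, -0.1478, 0.2093]
ee_rot: [0.001, 1.0, 0.001, 0.002]
ft_force: [-0.1, -0.8, -0.4]
grip_width: 0.0237
grasp_force: 0.0
t: 23.15
ee_pos: [0.7173, -0.2761, 0.1891]
ee_rot: [0.002, 0.971, 0.001, -0.24]
ft_force: [0.2, -0.1, 0.2]
grip_width: 0.0239
grasp_force: 0.0
pose [ 0.7173 -0.2761  0.1891] red n 614 cols 270 339 fit [1.460000e-02 2.647876e+02] tip row 269.96875
294 260 263 | 302 260 263 | 310 260 263 | 318 260 265 | 326 260 264 | 334 260 264 | 342 260 271 | 350 260 271 |
```

Now the tip is ~5 px below the band's middle, with slope 0.0146 (was 0.0545). About 3.5 mm more poise travel is needed.

```bash
python3 -m creep '-0.27 -0.43 -0.06 0 0.025 0;-0.27 -0.43 0.06 0 0.05 0;-0.27 -0.43 0.077 0 0.078 0;-0.27 -0.43 0.077 0 0.078 0;-0.27 -0.43 0.077 0 0.078 0;-0.27 -0.43 0.077 0 0.078 0'; python3 -m creep '0 0 0.15 0 0 0;0 0 0.3 0 0 0;0 0 0.3 0 0 0;0 0.01 0.3 0 0 0;0 0.02 0.3 0 0 0;0 0.03 0.3 0 0 0;0 0.03 0.3 0 0 0;0 0.03 0.3 0 0 0';python3 -m creep '0 -0.018 0 0 0 0;0 -0.018 0 0 0 0;0 -0.018 -0.15 0 0 0;0 -0.018 -0.3 0 0 0;0 -0.018 -0.3 0 0 0'; python3 -m creep '0.27 0.41 -0.05 0 -0.025 0;0.27 0.41 -0.05 0 -0.05 0;0.27 0.41 0.05 0 -0.078 0;0.27 0.41 0.08 0 -0.078 0;0.27 0.41 0.08 0 -0.078 0;0.27 0.41 0.08 0 -0.078 0;0.27 0.41 0.08 0 -0.078 0'
python3 -c "
from h import *
C,im,xs,ys=gate();cv2.imwrite('pics/gc1.png',cv2.resize(im[230:300,240:370],(780,420),interpolation=2))"
```

```text
t: 23.95
ee_pos: [0.6369, -0.1485, 0.2022]
ee_rot: [0.001, 1.0, 0.001, 0.001]
ft_force: [0.5, 0.3, 0.6]
grip_width: 0.0239
grasp_force: 0.0
t: 24.95
ee_pos: [0.6326, -0.1562, 0.1079]
ee_rot: [0.0, 1.0, 0.001, -0.003]
ft_force: [-0.7, -0.8, -0.3]
grip_width: 0.0243
grasp_force: 0.0
t: 25.58
ee_pos: [0.6368, -0.1516, 0.203]
ee_rot: [0.002, 1.0, 0.001, 0.002]
ft_force: [0.0, -0.1, 0.2]
grip_width: 0.0238
grasp_force: 0.0
t: 26.45
ee_pos: [0.7158, -0.2738, 0.1824]
ee_rot: [0.002, 0.971, 0.0, -0.24]
ft_force: [-0.1, -0.5, 0.0]
grip_width: 0.0237
grasp_force: 0.0
pose [ 0.7158 -0.2738  0.1824] red n 703 cols 273 343 fit [1.290000e-02 2.679141e+02] tip row 272.35
310 265 265 | 318 265 266 | 326 265 267 | 334 266 267 | 342 265 267 | 350 265 277 |
```

View pics/gc1.png

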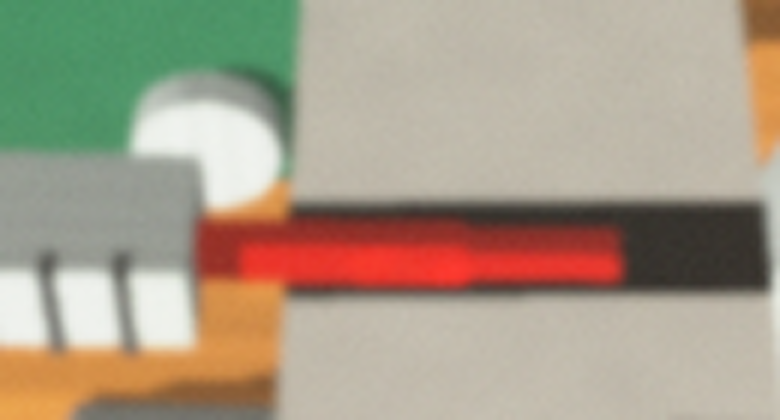

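The pointer now lies inside the band, tip slightly on the high side. The pointer stands in front of the plate, so I look again at a flatter angle to remove the parallax.

```bash
python3 -m creep '0.05 0 0.09 0 -0.028 0;0.05 0 0.09 0 -0.055 0;0.05 0 0.09 0 -0.055 0;0.05 0 0.09 0 -0.055 0;0.05 0 0.09 0 -0.055 0'
python3 - <<'E'
from h import *
for f in (2,): C,im,xs,ys=gate()
g=cv2.cvtColor(im,cv2.COLOR_BGR2GRAY);print('band dark rows any'); 
for c in(300,345,350,355): r=np.nonzero(g[200:320,c]<60)[0]+200;print(c,r.min() if len(r) else 0,r.max() if len(r) else 0)
print(C[2],C[1][:,2]);cv2.imwrite('pics/gc2.png',cv2.resize(im[200:320,230:390],(800,600),interpolation=2))
E
```

```text
t: 27.12
ee_pos: [0.7162, -0.2746, 0.1515]
ee_rot: [0.002, 0.915, -0.0, -0.403]
ft_force: [0.3, -0.1, 1.2]
grip_width: 0.0241
grasp_force: 0.0
pose [ 0.7162 -0.2746  0.1515] red n 618 cols 268 344 fit [1.260000e-02 2.450454e+02] tip row 249.5

band dark rows any
300 0 0
345 0 0
350 0 0
355 0 0
[ 0.87137188 -0.27400174  0.19405362] [-0.9013774  -0.00286535 -0.43302491]
```

View pics/gc2.png

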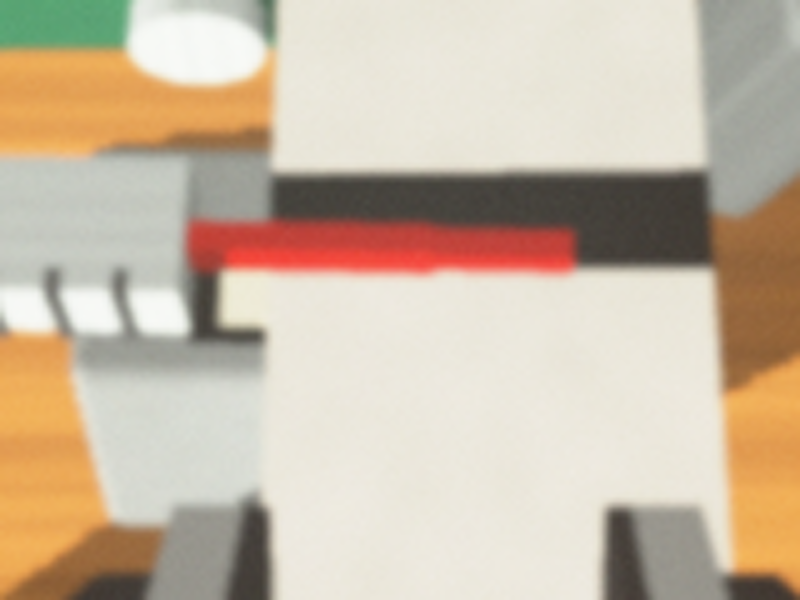

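Band is crop rows 172–267. The pointer's side face rises ~8 crop px along its length, i.e. tilt ≈ +0.022 rad; parallax from two elevations agrees (7 mm high, gap ~9 mm). About 4.5 mm more outward.

```bash
python3 - <<'E'
from h import *
go((.635,-.151,.21),np.pi/2)
E
```

```text
row [-0.3272 -0.4116  0.0674] [ 7.000e-04  1.321e-01 -1.000e-04]
```

```bash
python3 -m creep '-0.327 -0.412 0.0 0 0.03 0;-0.327 -0.412 0.0 0 0.06 0;-0.327 -0.412 0.067 0 0.09 0;-0.327 -0.412 0.067 0 0.12 0;-0.327 -0.412 0.067 0 0.132 0;-0.327 -0.412 0.067 0 0.132 0;-0.327 -0.412 0.067 0 0.132 0'; python3 -m creep '0 0 0.15 0 0 0;0 0 0.3 0 0 0;0 0 0.32 0 0 0;0 0 0.32 0 0 0;0 0 0.32 0 0 0'; python3 -c "
from h import *
print(observe()['ee_pos'])"
```

```text
t: 28.05
ee_pos: [0.6332, -0.1503, 0.208]
ee_rot: [0.001, 1.0, 0.0, -0.002]
ft_force: [-0.5, 0.4, 1.2]
grip_width: 0.0239
grasp_force: 0.0
t: 28.68
ee_pos: [0.6351, -0.1508, 0.1089]
ee_rot: [0.001, 1.0, 0.001, -0.004]
ft_force: [0.7, 0.0, 0.5]
grip_width: 0.0239
grasp_force: 0.0
[ 0.63511729 -0.15077806  0.10887029]
```

```bash
python3 -m creep '0 0.011 0 0 0 0;0 0.022 0 0 0 0;0 0.033 0 0 0 0;0 0.033 0 0 0 0;0 0.033 0 0 0 0;0 0.015 0 0 0 0;0 0.015 0 0 0 0'; python3 -m creep '0 0 -0.2 0 0 0;0 0 -0.33 0 0 0;0 0 -0.33 0 0 0'; python3 -m creep '0.27 0.397 0 0 -0.03 0;0.27 0.397 0 0 -0.06 0;0.27 0.397 0.1 0 -0.09 0;0.27 0.397 0.195 0 -0.12 0;0.27 0.397 0.195 0 -0.132 0;0.27 0.397 0.195 0 -0.132 0;0.27 0.397 0.195 0 -0.132 0;0.27 0.397 0.195 0 -0.132 0'
python3 - <<'E'
from h import *
C,im,xs,ys=gate()
h=cv2.cvtColor(im,cv2.COLOR_BGR2HSV);m=((h[...,0]<8)|(h[...,0]>172))&(h[...,1]>150)
g=im.min(2).astype(int)
def edges(c):
    r=np.nonzero(m[200:300,c])[0]+200
    return (r.min(),r.max()) if len(r) else None
for c in range(270,350,8): print(c,edges(c),end=' ')
print()
for c in(355,362,368): print(c,im[205:265:2,c,1])
E
```

```text
t: 29.55
ee_pos: [0.6328, -0.154, 0.1057]
ee_rot: [-0.0, 1.0, 0.001, -0.006]
ft_force: [0.6, 0.0, -0.5]
grip_width: 0.0237
grasp_force: 0.0
t: 29.92
ee_pos: [0.6374, -0.1554, 0.2102]
ee_rot: [0.002, 1.0, 0.001, -0.002]
ft_force: [0.8, -0.9, -0.2]
grip_width: 0.0241
grasp_force: 0.0
t: 30.92
ee_pos: [0.7156, -0.2743, 0.1517]
ee_rot: [0.002, 0.914, -0.0, -0.405]
ft_force: [-1.1, -0.3, 0.3]
grip_width: 0.0241
grasp_force: 0.0
pose [ 0.7156 -0.2743  0.1517] red n 736 cols 269 345 fit [6.700000e-03 2.398463e+02] tip row 242.15384615384616

270 (np.int64(238), np.int64(245)) 278 (np.int64(238), np.int64(246)) 286 (np.int64(237), np.int64(246)) 294 (np.int64(237), np.int64(247)) 302 (np.int64(237), np.int64(247)) 310 (np.int64(237), np.int64(247)) 318 (np.int64(238), np.int64(246)) 326 (np.int64(238), np.int64(246)) 334 (np.int64(238), np.int64(246)) 342 (np.int64(238), np.int64(246)) 
355 [231 231 230 230 229 229 227 228 227 228 229 228 229 218 121  64  59  63
  64  64  63  64  61 106 210 229 229 230 230 230]
362 [229 230 229 229 229 227 228 229 228 229 229 229 229 219 121  62  61  58
  61  61  62  60  62 103 212 228 228 229 230 230]
368 [228 229 230 229 228 227 227 229 230 229 230 230 230 216 108  58  58  61
  58  59  58  59  61 103 210 229 229 230 230 230]
```

Tip is now in line with the band's centre before the parallax correction, and its residual slope ≈ 0.007 → about 1.6 mm more.

```bash
python3 -m creep '-0.326 -0.397 0.0 0 0.03 0;-0.326 -0.397 0.0 0 0.06 0;-0.326 -0.397 0.067 0 0.09 0;-0.326 -0.397 0.067 0 0.12 0;-0.326 -0.397 0.067 0 0.132 0;-0.326 -0.397 0.067 0 0.132 0;-0.326 -0.397 0.067 0 0.132 0'; python3 -m creep '0 0 0.15 0 0 0;0 0 0.3 0 0 0;0 0 0.33 0 0 0;0 0 0.33 0 0 0;0 0.012 0.33 0 0 0;0 0.0235 0.33 0 0 0;0 0.0235 0.33 0 0 0;0 0.0235 0.33 0 0 0';python3 -m creep '0 -0.018 0 0 0 0;0 -0.018 0 0 0 0;0 -0.018 -0.2 0 0 0;0 -0.018 -0.33 0 0 0;0 -0.018 -0.33 0 0 0';python3 -m creep '0.27 0.397 0 0 -0.03 0;0.27 0.397 0 0 -0.06 0;0.27 0.397 0.1 0 -0.09 0;0.27 0.397 0.195 0 -0.12 0;0.27 0.397 0.195 0 -0.132 0;0.27 0.397 0.195 0 -0.132 0;0.27 0.397 0.195 0 -0.132 0;0.27 0.397 0.195 0 -0.132 0'
cat >> h.py <<'E'
def gate2():
    C,im,xs,ys=gate();h=cv2.cvtColor(im,cv2.COLOR_BGR2HSV);m=((h[...,0]<8)|(h[...,0]>172))&(h[...,1]>150);m[:,:xs.min()]=0;m[:,xs.max()+1:]=0;m[:200]=0;m[290:]=0
    for c in range(xs.min()+3,xs.max(),8): r=np.nonzero(m[:,c])[0];print(c,r.min(),r.max(),r.mean().round(1),end=' | ')
    v=im[200:290,360,1].astype(int);r=np.nonzero(v<145)[0]+200;print('\nband',r.min(),r.max(),r.mean())
E
python3 -c "
from h import *
gate2()"
```

```text
t: 31.85
ee_pos: [0.6332, -0.1548, 0.2098]
ee_rot: [0.001, 1.0, 0.0, -0.003]
ft_force: [-0.6, -0.8, 0.8]
grip_width: 0.0239
grasp_force: 0.0
t: 32.85
ee_pos: [0.6332, -0.1618, 0.1064]
ee_rot: [0.0, 1.0, 0.001, -0.006]
ft_force: [0.1, 0.7, 0.4]
grip_width: 0.0244
grasp_force: 0.0
t: 33.48
ee_pos: [0.6375, -0.1571, 0.2101]
ee_rot: [0.001, 1.0, 0.001, -0.002]
ft_force: [-0.1, -0.7, -0.0]
grip_width: 0.0242
grasp_force: 0.0
t: 34.48
ee_pos: [0.7157, -0.276, 0.1518]
ee_rot: [0.002, 0.914, -0.0, -0.405]
ft_force: [0.5, 0.1, 1.0]
grip_width: 0.0242
grasp_force: 0.0
pose [ 0.7157 -0.276   0.1518] red n 686 cols 267 342 fit [5.500000e-03 2.373361e+02] tip row 238.9090909090909

270 235 242 238.5 | 278 235 242 238.5 | 286 235 243 239.0 | 294 235 243 239.0 | 302 235 244 239.5 | 310 235 244 239.5 | 318 235 243 239.0 | 326 235 243 239.0 | 334 235 243 239.0 | 
band 233 251 242.0
```

```bash
ls pics; python3 - <<'E'
import cv2,numpy as np,glob
for f in sorted(glob.glob('pics/g[0-9]*.png')):
    im=cv2.imread(f).astype(float);r=np.clip(im[...,2]-im[...,1],0,None)  # redness
    def edge(col,row):  # outer subpixel extents of (R-G)>90
        p=r[row-15:row+16,col];k=np.nonzero(p>90)[0];a,b=k[0],k[-1]
        return row-15+a-(p[a]-90)/(p[a]-p[a-1]), row-15+b+(p[b]-90)/(p[b]-p[b+1])
    hsv=cv2.cvtColor(cv2.imread(f),cv2.COLOR_BGR2HSV);m=((hsv[...,0]<8)|(hsv[...,0]>172))&(hsv[...,1]>150);m[:230]=0;m[310:]=0;m[:,:230]=0;m[:,360:]=0
    ys,xs=np.nonzero(m);row=int(ys.mean());cs=np.arange(xs.min()+30,xs.max()-3)
    E=np.array([edge(c,row) for c in cs]);B=[]
    for c in range(xs.max()+5,xs.max()+14):
        v=im[row-40:row+40,c,1];k=np.nonzero(v<145)[0];k=k[(k>10)&(k<70)];B.append((k[0],k[-1]))
    t=[np.polyfit(cs,E[:,i],1)[0].round(4) for i in(0,1)];print(f,t,E[-5:].mean(0).round(2),np.array(B).mean(0)+row-40)
E
```

```text
crop1.png
crop2.png
g2315.png
g2645.png
g2712.png
g3092.png
g3447.png
gc1.png
gc2.png
s1.png
scene0.png
top0.png
w1.png
w2.png
w3.png
w4.png
w5.png
w6.png
w7.png
w8.png
w9.png
pics/g2315.png [np.float64(0.0483), np.float64(-0.015)] [267.03 274.33] [257.22222222 272.        ]
pics/g2645.png [np.float64(0.0427), np.float64(-0.0348)] [268.88 276.52] [263. 278.]
pics/g2712.png [np.float64(0.0403), np.float64(-0.0056)] [245.91 253.9 ] [234.11111111 252.11111111]
pics/g3092.png [np.float64(0.0334), np.float64(-0.0198)] [237.74 246.54] [233. 251.]
pics/g3447.png [np.float64(0.0037), np.float64(-0.028)] [234.15 243.1 ] [233. 251.]
```

Readings are consistent with the pointer near centre (estimates −0.009…+0.003 rad). One look from straight above fixes the pointer–plate gap and settles it.

```bash
python3 -m creep '-0.326 -0.397 0.0 0 0.03 0;-0.326 -0.397 0.0 0 0.06 0;-0.326 -0.397 -0.1 0 0.09 0;-0.326 -0.397 -0.1 0 0.12 0;-0.326 -0.397 -0.1 0 0.132 0;-0.326 -0.397 -0.1 0 0.132 0;-0.326 -0.397 -0.1 0 0.132 0' >/dev/null; python3 -m creep '-0.17 0.41 0 0 0 0;-0.17 0.41 0 0 0 0;-0.17 0.41 0 0 0 0;-0.17 0.41 0 0 0 0;-0.17 0.41 0 0 0 0'
python3 - <<'E'
from h import *
s=observe();im=get_image('wrist')[:,:,::-1].copy();cv2.imwrite('pics/w10.png',im);np.save('w10.npy',np.r_[s['ee_pos'],s['ee_rot']])
C=cam('wrist',s);u,v=proj(C,(.635,-.29,.075)).astype(int);print(u,v,C[2])
cv2.imwrite('pics/w10c.png',cv2.resize(im[v-60:v+60,u-80:u+80],(800,600),interpolation=2));print(u-80,v-60)
E
```

```text
t: 36.02
ee_pos: [0.6222, -0.2782, 0.2385]
ee_rot: [-0.0, 1.0, 0.001, -0.006]
ft_force: [0.4, -0.2, 0.5]
grip_width: 0.024
grasp_force: 0.0
333 199 [ 0.69787867 -0.27786009  0.38089539]
253 139
```

View pics/w10c.png

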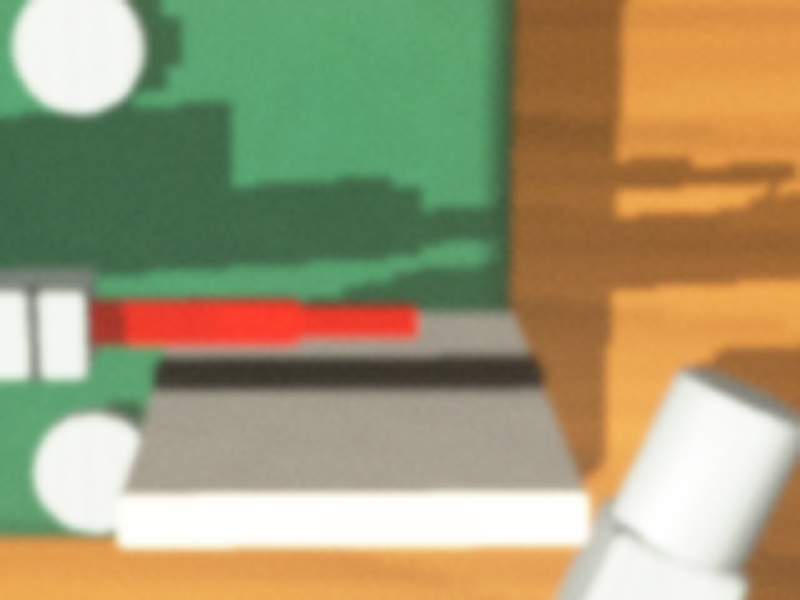

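```bash
python3 - <<'E'
from h import *
C=wcam(np.load('w10.npy'))
xb=onz(C,(323,213.6),.075)[0]
for z in(.075,.078,.072): print('gap',z,onz(C,(336.6,203.4),z)[0]-xb)
# flat view t=34.47: pose printed
D=wcam([.7157,-.276,.1518,.002,.914,0,-.405]/np.array([1,1,1]+[np.hypot(.914,.405)]*4))
def onx(uv,x):
    c,d=ray(D,uv);return c+d*(x-c[0])/d[0]
xb2=onz(D,(360,242),.075)[0];print('plate',xb,xb2)
for g in(.006,.007,.008): print(g,'side centre z',[onx((338,v),xb2+g-0*.002)[2].round(4) for v in(234.2,238.65,243.1)])
E
```

```text
gap 0.075 0.007609585283563369
gap 0.078 0.008253217178019856
gap 0.072 0.0069659533891068826
plate 0.6246410747565452 0.6253069507302766
0.006 side centre z [np.float64(0.0724), np.float64(0.0755), np.float64(0.0786)]
0.007 side centre z [np.float64(0.0729), np.float64(0.076), np.float64(0.0791)]
0.008 side centre z [np.float64(0.0734), np.float64(0.0765), np.float64(0.0796)]
```

Gap is 7.6 mm, which puts the pointer about +1.3 mm (≈ +0.004 rad) from centre: balanced. On to the tally.

```bash
python3 -m creep '-0.75 0.03 0.05 0 0 0;-0.75 0.03 0.05 0 0 0;-0.75 0.03 0.05 0 0 0;-0.75 0.03 0.05 0 0 0;-0.75 0.03 0.05 0 0 0' 0
python3 - <<'E'
from h import *
s=observe();im=get_image('wrist')[:,:,::-1].copy();cv2.imwrite('pics/w11.png',im);np.save('w11.npy',np.r_[s['ee_pos'],s['ee_rot']]);print(s['ee_pos'],s['ee_rot'])
E
```

```text
t: 36.7
ee_pos: [0.3942, -0.2873, 0.2266]
ee_rot: [-0.0, 1.0, 0.001, -0.007]
ft_force: [0.6, 0.8, -0.2]
grip_width: 0.0002
grasp_force: 0.0
[ 0.39416505 -0.28730828  0.2266467 ] [-4.00353511e-04  9.99976564e-01  6.21686570e-04 -6.80624287e-03]
```

View pics/w11.png

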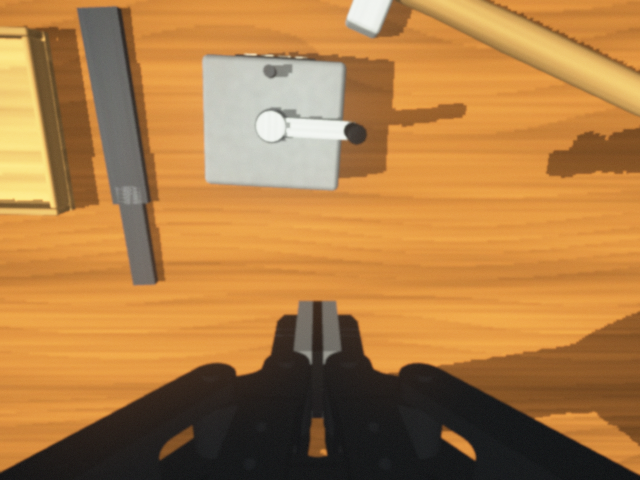

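I have already viewed 17 pictures, over the 14 allowed, so I work from numbers only from here. This view shows the pin top at (357,132) and the axis at (271,125), with the lever at rest.

```bash
python3 - <<'E'
from h import *
C=wcam(np.load('w11.npy'))
P=onz(C,(357,132),.104);A=onz(C,(271,126),.062);print(P,A,np.linalg.norm((P-A)[:2]))
print('box',[onz(C,q,.05)[:2].round(3) for q in((204,57),(344,65),(337,188),(206,182))])
d=P-A
for th in(0,1.1):
    c,s=np.cos(th),np.sin(th);print(th,A[:2]+np.array([[c,-s],[s,c]])@d[:2])
go((P[0]-.04,P[1],.085),np.pi/2)
E
```

```text
[ 0.45634345 -0.31096504  0.104     ] [ 0.45812264 -0.25537386  0.062     ] 0.05561964593158487
box [array([ 0.503, -0.21 ]), array([ 0.498, -0.306]), array([ 0.413, -0.302]), array([ 0.417, -0.205])]
0 [ 0.45634345 -0.31096504]
1.1 [ 0.50685888 -0.28217543]
row [0.0733 0.0767 0.4731] [0.     0.0018 0.0003]
```

```bash
python3 -m creep '0.073 0.077 0.2 0 0 0;0.073 0.077 0.4 0 0 0;0.073 0.077 0.489 0 0 0;0.073 0.077 0.489 0 0 0;0.073 0.077 0.489 0 0 0'; python3 -m creep '0.08 0 0 0 0 0;0.13 -0.01 0 0 0 0;0.18 -0.03 0 0 0 0;0.22 -0.055 0 0 0 0;0.25 -0.08 0 0 0 0;0.267 -0.093 0 0 0 0;0.267 -0.093 0 0 0 0;0.267 -0.093 0 0 0 0'
python3 - <<'E'
from h import *
C=cam('top');im=get_image('top')[:,:,::-1].copy();cv2.imwrite('pics/t2.png',im);s=observe();print(s['ft_force'],s['torque'])
for p in((.4563,-.311,.104),(.5069,-.282,.104)): u,v=proj(C,p).round().astype(int);print(u,v,im[v-2:v+3,u-2:u+3].mean(2).round())
E
```

```text
t: 37.38
ee_pos: [0.4181, -0.3124, 0.0811]
ee_rot: [0.001, 1.0, 0.001, -0.005]
ft_force: [-0.5, 0.3, -0.5]
grip_width: 0.0001
grasp_force: 0.0
t: 38.38
ee_pos: [0.4899, -0.2863, 0.0803]
ee_rot: [0.002, 1.0, 0.003, -0.013]
ft_force: [-20.8, -10.3, 10.8]
grip_width: -0.0002
grasp_force: 10.2
[-19.65516133  -9.20794575  12.2559388 ] [-1.56057861  3.04838778 -0.04566795]
441 301 [[69. 78. 78. 68. 57.]
 [56. 74. 86. 81. 74.]
 [47. 55. 71. 77. 79.]
 [44. 43. 54. 61. 71.]
 [46. 47. 48. 48. 61.]]
431 280 [[104. 142. 114.  81.  65.]
 [ 98. 140. 127.  95.  69.]
 [ 88. 128. 127.  92.  74.]
 [ 78. 106. 119.  97.  76.]
 [ 75.  92. 104.  86.  69.]]
```

Force rises to 22 N exactly where the stop was expected (x = 0.490). A little more push, then withdraw along the arc.

```bash
python3 -m creep '0.012 -0.01 0 0 0 0;0.012 -0.01 0 0 0 0;0.012 -0.01 0 0 0 0'; python3 -m creep '-0.06 0.03 0 0 0 0;-0.12 0.06 0 0 0 0;-0.18 0.08 0 0 0 0;-0.24 0.093 0 0 0 0;-0.31 0.093 0 0 0 0;-0.31 0.093 0 0 0 0;-0.31 0.093 -0.25 0 0 0;-0.31 0.093 -0.49 0 0 0' 
python3 - <<'E'
from h import *
s=observe();C=cam('wrist',s);im=get_image('wrist')[:,:,::-1].copy();cv2.imwrite('pics/w12.png',im)
g=im.max(2);u,v=proj(C,(.4563,-.311,.104)).astype(int);w=g[v-25:v+26,u-25:u+26]<50;ys,xs=np.nonzero(w);q=(xs.mean()+u-25,ys.mean()+v-25);print(len(xs),q,onz(C,q,.104))
go((.63,-.158,.22),np.pi/2,s)
E
```

```text
t: 38.8
ee_pos: [0.4903, -0.2858, 0.0802]
ee_rot: [0.004, 1.0, 0.004, -0.016]
ft_force: [-27.7, -16.6, 14.1]
grip_width: 0.0001
grasp_force: 14.3
t: 39.8
ee_pos: [0.4087, -0.3083, 0.2057]
ee_rot: [-0.0, 1.0, 0.001, -0.006]
ft_force: [2.1, -2.0, 0.3]
grip_width: 0.0001
grasp_force: 0.0
1 (np.float64(324.0), np.float64(151.0)) [ 0.46179697 -0.31196709  0.104     ]
row [ 0.7379 -0.4998 -0.0565] [-0.0002  0.002   0.0003]
```

```bash
python3 - <<'E'
from h import *
s=observe();C=cam('wrist',s);im=get_image('wrist')[:,:,::-1].copy()
g=im.max(2)
for p in((.4563,-.311,.104),(.5069,-.282,.104)):
    u,v=proj(C,p).astype(int);w=g[v-25:v+26,u-25:u+26]
    for t in(60,80):
        ys,xs=np.nonzero(w<t);print(p,t,w.min(),len(xs),onz(C,(xs.mean()+u-25,ys.mean()+v-25),.104) if len(xs) else '')
E
```

```text
(0.4563, -0.311, 0.104) 60 50 62 [ 0.46142461 -0.31161354  0.104     ]
(0.4563, -0.311, 0.104) 80 50 335 [ 0.45691376 -0.31114355  0.104     ]
(0.5069, -0.282, 0.104) 60 85 0 
(0.5069, -0.282, 0.104) 80 85 0
```

The pin is back at rest. Now above the pan, with a check of the pommels.

```bash
python3 -m creep '0.25 -0.69 -0.18 0 0 0;0.25 -0.69 -0.18 0 0 0;0.25 -0.69 -0.18 0 0 0;0.25 -0.69 -0.18 0 0 0' 0.6 >/dev/null; python3 -m creep '0.25 -0.69 0 0 0.002 0;0.25 -0.69 0 0 0.002 0;0.25 -0.69 0 0 0.002 0;0.25 -0.69 0 0 0.002 0;0.25 -0.69 0 0 0.002 0'
python3 - <<'E'
from h import *
s=observe();C=cam('wrist',s);im=get_image('wrist')[:,:,::-1].copy();cv2.imwrite('pics/w13.png',im)
for x in(.588,.628,.668): print(proj(C,(x,.107,.128)).round())
darkstubs(im,C,.128,vmax=120)
E
```

```text
t: 41.02
ee_pos: [0.5591, 0.1086, 0.2567]
ee_rot: [-0.001, 1.0, 0.003, 0.001]
ft_force: [-0.5, -0.3, -1.6]
grip_width: 0.0513
grasp_force: 0.0
[320. 188.]
[321. 123.]
[321.  52.]
[34. 38.] (np.int32(62), np.int32(70)) 2866 [0.6741 0.2726 0.128 ]
[319.  52.] (np.int32(17), np.int32(20)) 282 [0.6681 0.1082 0.128 ]
[319. 122.] (np.int32(16), np.int32(16)) 179 [0.6289 0.1083 0.128 ]
[ 84. 162.] (np.int32(13), np.int32(12)) 135 [0.604  0.2543 0.128 ]
[318. 183.] (np.int32(16), np.int32(18)) 244 [0.5913 0.1081 0.128 ]
[ 27. 326.] (np.int32(11), np.int32(10)) 88 [0.4902 0.3112 0.128 ]
[ 90. 448.] (np.int32(9), np.int32(12)) 72 [0.3865 0.2823 0.128 ]
```

```bash
python3 -m creep '0.105 0.002 0.2 0 -0.001 0;0.105 0.002 0.4 0 -0.001 0;0.105 0.002 0.52 0 -0.001 0;0.105 0.002 0.52 0 -0.001 0;0.105 0.002 0.52 0 -0.001 0'; python3 -m creep '0 0 0 0 0 0;0 0 0 0 0 0;0 0 0 0 0 0;0 0 0 0 0 0' 0.1; python3 -m creep '0 0 -0.1 0 0 0;0 0 -0.25 0 0 0;0 0 -0.25 0 0 0'
python3 -c "
from h import *
s=observe();go((.42,.01,.17),np.pi/2);go((.42,.01,.014))"
```

```text
t: 41.7
ee_pos: [0.5911, 0.1044, 0.1028]
ee_rot: [-0.0, 1.0, 0.0, -0.002]
ft_force: [0.5, 0.3, 0.7]
grip_width: 0.0513
grasp_force: 0.0
t: 42.2
ee_pos: [0.5908, 0.1051, 0.1019]
ee_rot: [-0.0, 1.0, 0.001, -0.002]
ft_force: [2.1, 0.3, 0.7]
grip_width: 0.0262
grasp_force: 59.1
t: 42.58
ee_pos: [0.5926, 0.1054, 0.18]
ee_rot: [-0.0, 1.0, 0.001, 0.0]
ft_force: [1.0, 0.3, -1.5]
grip_width: 0.0261
grasp_force: 59.3
row [-0.5761  0.3169  0.0327] [-0.0001 -0.0001  0.0003]
row [-0.5764  0.3173  0.5527] [0. 0. 0.]
```

```bash
python3 -m creep '-0.577 0.317 0 0 0 0;-0.577 0.317 0 0 0 0;-0.577 0.317 0 0 0 0;-0.577 0.317 0.1 0 0 0;-0.577 0.317 0.3 0 0 0;-0.577 0.317 0.45 0 0 0;-0.577 0.317 0.543 0 0 0;-0.577 0.317 0.543 0 0 0'; python3 -m creep '0 0 0 0 0 0' ;python3 -m creep '0 0 0 0 0 0;0 0 0 0 0 0;0 0 0 0 0 0;0 0 -0.2 0 0 0;0 0 -0.4 0 0 0;0 0 -0.5 0 0 0;0 0 -0.5 0 0 0' 0.6
python3 - <<'E'
from h import *
s=observe();C=cam('wrist',s);im=get_image('wrist')[:,:,::-1].copy();cv2.imwrite('pics/w14.png',im)
print(proj(C,(.42,.01,.042)).round());darkstubs(im,C,.042,vmax=120)
go((.6285,.107,.2),np.pi/2);go((.6285,.107,.107))
E
```

```text
t: 43.58
ee_pos: [0.4207, 0.0093, 0.0141]
ee_rot: [0.0, 1.0, 0.001, 0.001]
ft_force: [7.0, -0.5, -0.3]
grip_width: 0.0261
grasp_force: 68.5
t: 43.7
ee_pos: [0.4203, 0.0093, 0.0147]
ee_rot: [0.0, 1.0, 0.001, 0.001]
ft_force: [5.8, 0.3, -0.0]
grip_width: 0.0265
grasp_force: 68.5
t: 44.58
ee_pos: [0.4191, 0.0095, 0.1667]
ee_rot: [0.0, 1.0, 0.001, -0.0]
ft_force: [0.3, -0.4, -0.3]
grip_width: 0.0513
grasp_force: 0.0
[316. 232.]
row [ 0.7039 -0.3235 -0.1205] [0.     0.0007 0.0003]
row [ 0.7053 -0.3235  0.1895] [0. 0. 0.]
```

```bash
python3 - <<'E'
from h import *
im=cv2.imread('pics/w14.png');s=observe();C=cam('wrist',s)
h=cv2.cvtColor(im,cv2.COLOR_BGR2HSV);w=h[190:290,270:370]
m=(w[...,1]<60).astype(np.uint8);n,_,st,ce=cv2.connectedComponentsWithStats(m)
for i in range(1,n):
    if st[i][4]>40: print(st[i],ce[i]+[270,190],onz(C,ce[i]+[270,190],.034))
print(h[210:270:4,300:340:4,2])
# tray walls: row profile through col 420
print('prof',im[100:330:6,430].mean(1).round()); print([onz(C,(430,v),.026)[0].round(3) for v in(100,150,200,250,300)])
E
```

```text
[  26    5   42   56 1910] [316.47225131 224.95445026] [0.42106914 0.00999281 0.034     ]
[[245 244 240 237 238 237 236 164 164 163]
 [246 246 244 241 241 242 240 166 160 164]
 [246 246 244 241 241 241 241 167 161 164]
 [245 245 244 241 242 242 241 164 161 162]
 [245 246 244 240 240 240 238 163 162 163]
 [245 246 243 241 240 240 238 165 161 161]
 [245 245 243 240 240 241 238 162 160 163]
 [245 246 244 241 241 241 240 163 161 169]
 [245 246 244 240 241 241 238 163 159 180]
 [246 245 244 240 241 240 238 163 170 220]
 [234 238 249 247 248 247 242 242 247 250]
 [186 190 192 190 190 187 189 187 188 192]
 [129 131 126 128 128 126 127 127 130 131]
 [142 141 137 139 138 139 134 133 135 135]
 [232 233 232 231 230 231 230 230 229 229]]
prof [192. 187. 190. 192. 194. 191. 190. 196. 194. 186. 190. 196. 197. 192.
 191. 188. 177. 168. 163. 159. 157. 157. 155. 154. 156. 163. 172. 176.
 178. 145. 153. 144. 156. 156. 153. 151. 141.  63.  31.]
[np.float64(0.499), np.float64(0.469), np.float64(0.436), np.float64(0.401), np.float64(0.364)]
```

```bash
python3 - <<'E'
from h import *
im=cv2.imread('pics/w14.png');s=observe();C=cam('wrist',s);h=cv2.cvtColor(im,cv2.COLOR_BGR2HSV)
for v in range(184,290,4):
    print(v,''.join(('#%s'%(h[v,u,2]//26) if h[v,u,1]<60 else ' %s'%(h[v,u,2]//26)) for u in range(280,356,3)))
for z in(.006,.026,.034): print(z,[(v,onz(C,(317,v),z)[0].round(4)) for v in(195,228,250,254,260,266)])
E
```

```text
184  9 9 9 9 9 9 9 9 9 9 9 9 9 9 9 9 9 9 9 9 9 9 9 9 9 9
188  9 9 9 9 9 9 9 9 9 9 9 9 9 9 9 8 8 8 8 8 7 8 9 9 9 9
192  9 9 9 9 9 9 9 9 9 9 8 7 7 7 7 6 7 7 7 7 7 7 9 9 9 9
196  9 9 9 9 9 9 9 9 9 9 5#5#5#4 4 4 7 7 7 7 7 7 7 7 7 8
200  9 9 9 9 9 9 9 9 9 8#5#5#5#4 4 4 6 6 6 6 6 6 6 6 6 6
204  9 9 9 9 9 9 6#5#5#5 4#5#4 4 4 4#5#5#5 6 6 6 6 6 6 6
208  9 9 9 9 9 9#9#9#8#7#6#6#6#6#6#6#5#5#6#6 6 6 6 6 6 6
212  9 9 9 9 9 9#9#9#9#9#9#9#9#9#9#9#6#6#6#6 7 7 7 7 7 7
216  9 9 9 9 9 9#9#9#9#9#9#9#9#9#9#9#6#6#6#6 7 7 7 7 7 7
220  9 9 9 9 9 9#9#9#9#9#9#9#9#9#9#9#6#6#6#6 7 7 7 7 7 7
224  9 9 9 9 9 9#9#9#9#9#9#9#9#9#9#8#6#6#6#6 7 7 7 7 7 7
228  9 9 9 9 9 9#9#9#9#9#9#9#9#9#9#8#6#6#6 6 6 6 6 6 6 6
232  9 9 9 9 9 9#9#9#9#9#9#9#9#9#9#8#6#6#6 6 6 6 6 6 6 6
236  9 9 9 9 9 9#9#9#9#9#9#9#9#9#9#8#6#6#6 6 7 7 7 7 8 7
240  9 9 9 9 9 9#9#9#9#9#9#9#9#9#9#8#6#6#6 8 9 9 9 9 9 9
244  9 9 9 9 9 9#9#9#9#9#9#9#9#9#9#8#6#6#6 8 9 9 9 9 9 9
248  9 9 9 9 9 9 9 9#9#9#9#9#9#9#9#8 7 8 9 9 9 9 9 9 9 9
252  8 8 7 7 8 7 7 7 8 9 8 8 9 8 8 7 8 7 7 9 9 9 9 9 9 9
256  5 5 5 5 5 5 5 5 5 5 5 5 5 5 6 6 6 6 6 6 6 6 6 6 6 6
260  5 5 5 5 5 5 
[... 241 characters left out ...]
 8 8 8 8 8 8 8 8 8 8 8 8 8
280  8 8 8 8 8 8 8 8 8 8 8 8 8 8 8 8 8 8 8 8 8 8 8 8 8 8
284  8 8 8 8 8 8 8 8 8 8 8 8 8 8 8 8 8 8 8 8 8 8 8 8 8 8
288  8 8 8 8 8 8 8 8 8 8 8 8 8 8 8 8 8 8 8 8 8 8 8 8 8 8
0.006 [(195, np.float64(0.4358)), (228, np.float64(0.4116)), (250, np.float64(0.3948)), (254, np.float64(0.3917)), (260, np.float64(0.387)), (266, np.float64(0.3822))]
0.026 [(195, np.float64(0.4395)), (228, np.float64(0.4169)), (250, np.float64(0.4012)), (254, np.float64(0.3983)), (260, np.float64(0.3939)), (266, np.float64(0.3895))]
0.034 [(195, np.float64(0.441)), (228, np.float64(0.419)), (250, np.float64(0.4038)), (254, np.float64(0.401)), (260, np.float64(0.3967)), (266, np.float64(0.3924))]
```

The first pommel lies on its side flat on the tray floor (stub toward +x, body x ≈ 0.404–0.432), well inside. The brief grip slackening probably turned it. Next pommel.

```bash
python3 -m creep '0.704 -0.324 -0.13 0 0 0;0.704 -0.324 -0.13 0 0 0;0.704 -0.324 -0.13 0 0 0;0.704 -0.324 -0.13 0 0 0;0.704 -0.324 0.05 0 0 0;0.704 -0.324 0.192 0 0 0;0.704 -0.324 0.192 0 0 0;0.704 -0.324 0.192 0 0 0'; python3 -m creep '0 0 0 0 0 0;0 0 0 0 0 0;0 0 0 0 0 0;0 0 0 0 0 0' 0.1; python3 -m creep '0 0 -0.1 0 0 0;0 0 -0.25 0 0 0;0 0 -0.25 0 0 0'
python3 -c "
from h import *
s=observe();go((.475,.035,.17),np.pi/2);go((.475,.035,.014))"
```

```text
t: 45.62
ee_pos: [0.6271, 0.107, 0.1048]
ee_rot: [0.0, 1.0, 0.001, -0.004]
ft_force: [0.2, 1.0, 0.5]
grip_width: 0.0515
grasp_force: 0.0
t: 46.12
ee_pos: [0.6287, 0.1072, 0.1062]
ee_rot: [-0.0, 1.0, 0.001, -0.002]
ft_force: [0.9, 0.3, 1.4]
grip_width: 0.0265
grasp_force: 60.8
t: 46.5
ee_pos: [0.6311, 0.1074, 0.1846]
ee_rot: [-0.0, 1.0, 0.001, 0.001]
ft_force: [0.8, -0.6, -1.1]
grip_width: 0.0265
grasp_force: 60.6
row [-0.5209  0.2407  0.0476] [-0.0001 -0.0003  0.0003]
row [-0.5217  0.2411  0.5676] [0. 0. 0.]
```

```bash
python3 -m creep '-0.521 0.241 0 0 0 0;-0.521 0.241 0 0 0 0;-0.521 0.241 0 0 0 0;-0.521 0.241 0.1 0 0 0;-0.521 0.241 0.3 0 0 0;-0.521 0.241 0.48 0 0 0;-0.521 0.241 0.55 0 0 0;-0.521 0.241 0.55 0 0 0'; python3 -m creep '0 0 0.008 0 0 0;0 0 0.008 0 0 0' ;python3 -m creep '0 0 0 0 0 0;0 0 0 0 0 0;0 0 0 0 0 0;0 0 -0.2 0 0 0;0 0 -0.4 0 0 0;0 0 -0.5 0 0 0;0 0 -0.5 0 0 0' 0.5
cat >> h.py <<'E'
def ascii(im,u0,u1,v0,v1,du=4,dv=5):
    h=cv2.cvtColor(im,cv2.COLOR_BGR2HSV)
    for v in range(v0,v1,dv): print(v,''.join(('#%s'%(h[v,u,2]//26) if h[v,u,1]<60 else ' %s'%(h[v,u,2]//26)) for u in range(u0,u1,du)))
E
python3 - <<'E'
from h import *
s=observe();C=cam('wrist',s);im=get_image('wrist')[:,:,::-1].copy();cv2.imwrite('pics/w15.png',im)
u,v=proj(C,(.475,.035,.042)).astype(int);print(u,v);ascii(im,u-40,u+44,v-35,v+40)
go((.668,.107,.2),np.pi/2);go((.668,.107,.107))
E
```

```text
t: 47.5
ee_pos: [0.4684, 0.0346, 0.0141]
ee_rot: [-0.0, 1.0, 0.001, -0.006]
ft_force: [0.3, -0.1, -0.0]
grip_width: 0.0266
grasp_force: 64.6
t: 47.75
ee_pos: [0.4702, 0.0346, 0.0133]
ee_rot: [-0.0, 1.0, 0.001, -0.004]
ft_force: [0.3, -0.4, -0.6]
grip_width: 0.0264
grasp_force: 64.7
t: 48.62
ee_pos: [0.4747, 0.0346, 0.1672]
ee_rot: [0.0, 1.0, 0.001, 0.001]
ft_force: [1.0, -0.2, 0.0]
grip_width: 0.0426
grasp_force: 0.0
316 233
198  6 7 9 9 9 9 9 9 9 9 9 9 9 9 9 9 9 9 9 9 9
203  6 7 9 9 9 9 9 9 9 9 9 9 9 9 9 9 9 9 9 8 8
208  6 6 9 9 9 9 9 9 8 8 7 7 7 6 6 6 6 6 6 6 6
213  6 6 9 9 9 9 9 8#6#5#5#5#5 5 6 6 6 6 6 6 6
218  6 7 9 9 9 9 7#6#8#8#8#8#9#5#5 6 6 6 6 6 6
223  6 6 8 9 9 8#7#9#9#9#9#9#9#9#7 5 6 6 6 6 6
228  6 6 8 8 8 8#9#9#9#9#9#9#8#8#9#8 5 6 6 6 6
233  6 6 9 9 9#9#9#9#9#4#4#4#4#6#6#9 6 6 6 6 6
238  6 6 9 9 9#9#9#9#9#4#4#4#4#6#6#9 6 6 6 6 6
243  6 6 9 9 9#9#9#9#8#4#4#4#4#6#9#9 8 8 8 8 9
248  6 6 9 9 9 9#9#9#9#7#5#5#9#9#9#9 9 9 9 9 9
253  6 7 9 9 9 9 9#9#9#9#9#9#9#9 9 9 9 9 9 9 9
258  7 7 9 9 9 9 9 9 9 9 9 9 9 9 9 9 9 9 9 9 9
263  7 7 9 9 9 9 9 9 9 9 9 9 9 9 9 9 9 9 9 9 9
268  6 6 9 9 9 9 9 9 9 9 9 9 9 9 9 9 9 9 6 6 6
row [ 0.6508 -0.2403 -0.1189] [0.     0.0005 0.0003]
row [ 0.6518 -0.2403  0.1911] [0. 0. 0.]
```

The second pommel stands upright in the tray. Third one.

```bash
python3 -m creep '0.652 -0.24 -0.13 0 0 0;0.652 -0.24 -0.13 0 0 0;0.652 -0.24 -0.13 0 0 0;0.652 -0.24 -0.13 0 0 0;0.652 -0.24 -0.13 0 0 0' 0.6 > /dev/null
python3 - <<'E'
from h import *
s=observe();C=cam('wrist',s);im=get_image('wrist')[:,:,::-1].copy();print(s['ee_pos'],proj(C,(.668,.108,.136)).round())
darkstubs(im,C,.136,vmax=120);go((.668,.107,.107),np.pi/2,s)
E
```

```text
[0.66768209 0.10739102 0.19879281] [316. 264.]
[ 65. 308.] (np.int32(15), np.int32(13)) 146 [0.6432 0.2396 0.136 ]
[574. 372.] (np.int32(41), np.int32(55)) 1599 [ 0.6055 -0.034   0.136 ]
[399. 415.] (np.int32(16), np.int32(18)) 223 [0.5769 0.0604 0.136 ]
row [0.004  0.0012 0.306 ] [0.0001 0.0015 0.0004]
```

```bash
python3 - <<'E'
from h import *
s=observe();C=cam('wrist',s);im=get_image('wrist')[:,:,::-1].copy();cv2.imwrite('pics/w16.png',im)
print(proj(C,(.474,.0345,.042)),proj(C,(.564,.108,.108)),proj(C,(.694,.108,.108)))
ascii(im,226,412,190,330,6,7)
E
```

```text
[401.64994542 439.22973588] [314.95473634 399.58565692] [315.0664306  199.78904976]
190  8 8 8 8 8 6 6 5 5 5 5 5 5 5 5 5 5 5 5 5 5 5 5 5 5 5 4 5 4 4 4
197 #5#5#4#4#4#4#4#4#4#4#4#4#4#4#4#4#4#4#4#4#4#4#4#4#4#4#4#4#4#4#4
204 #8#9#9#9#9#9#9#9#9#9#9#9#9#9#9#9#9#9#9#9#9#9#9#9#9#9#9#9#9#9#9
211 #6#9#9#9#9#9#9#9#9#9#9#9#9#9#9#9#9#9#9#9#8#8#7#7#8#9#9#9#9#9#9
218 #6#9#9#9#9#9#9#9#9#9#9#9#9#8#7#5#5#6#6#6#6#6#6#6#6#6#9#9#9#9#9
225 #6#9#9#9#9#9#9#9#9#9#9#9#7#4#4#4#4#4#5#6#6#6#6#6#6#6#7#9#9#9#9
232 #6#9#9#9#9#9#9#9#9#9#9#8#7#8#9#9#9#6#4#6#6#6#6#6#6#6#7#9#9#9#9
239 #6#9#9#9#9#9#9#9#9#9#9#6#9#9#9#9#9#9#9#5#6#6#6#6#6#6#7#9#9#9#9
246 #6#9#9#9#9#9#9#9#9#9#9#9#9#9#8#5#7#7#6#8#6#6#6#6#6#6#8#9#9#9#9
253 #6#8#9#9#9#9#9#9#9#9#9#9#9#9#4#4#4#6#6#6#6#6#6#6#6#9#9#9#9#9#9
260 #6#8#9#9#9#9#9#9#9#9#9#9#9#7#4#4#4#6#6#9#7#8#9#9#9#9#9#9#9#9#9
267 #6#8#9#9#9#9#9#9#9#9#9#9#9#9#4#4#4#9#9#9#9#9#9#9#9#9#9#9#9#9#9
274 #6#7#9#9#9#9#9#9#9#9#9#9#9#9#9#9#9#9#9#9#9#9#9#9#9#9#9#9#9#9#8
281 #6#7#9#9#9#9#9#9#9#9#9#9#9#9#9#9#9#9#9#9#9#9#9#9#9#9#9#9#9#9#8
288 #6#6#9#9#9#9#9#9#9#9#9#9#9#9#9#9#9#9#9#9#9#9#9#9#9#9#9#9#9#9#8
295 #6#6#9#9#9#9#9#9#9#9#9#9#9#9#9#9#9#9#9#9#9#9#9#9#9#9#9#9#9#9#7
302 #6#6#9#9#9#9#9#9#9#9#9#9#9#9#9#9#9#9#9#9#9#9#9#9#9#9#9#9#9#9#7
309 #4#4#2#5#9#9#9#9#9#9#9#9#9#9#9#9#9#9#9#9#9#9#9#9#9#9#9#9#2#4#4
316 #4#4#2#4#9#9#9#9#9#9#9#9#9#9#9#9#9#9#9#9#9#9#9#9#9#9#9#8#2#2#4
323 #4#2#2#3#9#9#9#9#9#9#9#9#9#9#9#9#9#9#9#9#9#9#9#9#9#9#9#7#2#1#4
```

It's upright at (318,260), within 1–2 mm of the expected place. Grasp.

```bash
python3 -m creep '0.008 0.001 0.15 0 0 0;0.008 0.001 0.306 0 0 0;0.008 0.001 0.306 0 0 0;0.008 0.001 0.306 0 0 0'; python3 -m creep '0 0 0 0 0 0;0 0 0 0 0 0;0 0 0 0 0 0;0 0 0 0 0 0' 0.1; python3 -m creep '0 0 -0.1 0 0 0;0 0 -0.25 0 0 0;0 0 -0.25 0 0 0'
python3 -c "
from h import *
s=observe();go((.478,-.024,.17),np.pi/2);go((.478,-.024,.014))"
```

```text
t: 49.9
ee_pos: [0.6694, 0.1063, 0.1109]
ee_rot: [0.0, 1.0, 0.001, -0.003]
ft_force: [1.2, -0.2, 1.2]
grip_width: 0.0514
grasp_force: 0.0
t: 50.4
ee_pos: [0.6711, 0.1069, 0.1112]
ee_rot: [-0.0, 1.0, 0.001, -0.001]
ft_force: [1.5, 0.5, 2.2]
grip_width: 0.0268
grasp_force: 58.9
t: 50.78
ee_pos: [0.6725, 0.1068, 0.1889]
ee_rot: [-0.0, 1.0, 0.001, 0.0]
ft_force: [0.1, -0.2, -1.2]
grip_width: 0.0267
grasp_force: 59.3
row [-0.6492  0.4351  0.0624] [-0.0001 -0.0001  0.0003]
row [-0.6496  0.4353  0.5824] [0. 0. 0.]
```

```bash
python3 -m creep '-0.65 0.435 0 0 0 0;-0.65 0.435 0 0 0 0;-0.65 0.435 0 0 0 0;-0.65 0.435 0 0 0 0;-0.65 0.435 0.2 0 0 0;-0.65 0.435 0.4 0 0 0;-0.65 0.435 0.5 0 0 0;-0.65 0.435 0.565 0 0 0'; python3 -m creep '0 0 0 0 0 0;0 0 0.006 0 0 0;0 0 0.006 0 0 0' ;python3 -m creep '0 0 0 0 0 0;0 0 0 0 0 0;0 0 0 0 0 0;0 0 -0.2 0 0 0;0 0 -0.4 0 0 0;0 0 -0.5 0 0 0;0 0 -0.5 0 0 0' 0.5
python3 - <<'E'
from h import *
s=observe();C=cam('wrist',s);im=get_image('wrist')[:,:,::-1].copy();cv2.imwrite('pics/w17.png',im)
u,v=proj(C,(.478,-.024,.042)).astype(int);print(u,v);ascii(im,u-120,u+60,v-45,v+80,6,7)
go((.634,-.160,.21),np.pi/2)
E
```

```text
t: 51.78
ee_pos: [0.4712, -0.0236, 0.0157]
ee_rot: [-0.001, 1.0, 0.001, -0.007]
ft_force: [-13.2, 6.3, 71.8]
grip_width: 0.0267
grasp_force: 69.8
t: 52.15
ee_pos: [0.4725, -0.0236, 0.0152]
ee_rot: [-0.001, 1.0, 0.001, -0.005]
ft_force: [-4.0, 1.9, 14.4]
grip_width: 0.0266
grasp_force: 63.8
t: 53.02
ee_pos: [0.4775, -0.0246, 0.1675]
ee_rot: [0.0, 1.0, 0.001, 0.0]
ft_force: [0.4, -0.0, 0.3]
grip_width: 0.0428
grasp_force: 0.0
316 232
187  7 9 9 9 9 9 9 9 9 9 9 9 9 9 9 9 9 9 9 9 9 9 9 9 9 9 9 9 9 9
194  6 9 9 9 9 9 9 9 9 9 9 9 9 9 9 9 9 9 9 9 9 9 9 9 9 9 9 9 9 9
201  6 9 9 9 9 9 9 9 9 9 9 9 9 9 9 9 9 9 9 9 9 9 9 9 9 9 9 9 9 9
208  6 9 9 9 9 9 9 9 8 8 8 7 7 7 9 9 9 9 9 9 9 9 9 9 9 9 9 9 9 9
215  6 9 9 9 9#5#5#5#5 6 6 6 6 6 6 8 9 9 9 9 9 8 7 6 6 6 6 6 9 9
222  6 9 9 9#9#9#9#7#5#5 6 6 6 6 6 6 9 9#7#5#5#5 5 6 6 7 7 6 6 9
229  5 8 8#9#9#9#9#9#8#5 5 6 6 6 6 6 9#7#9#9#9#9#6 5 6 6 6 6 6 9
236  6 9#9#9#9#4 3#6#6#6 6 6 6 6 6 8 9#8#9#9#9#9#9#9 6 6 6 6 6 9
243  6 8#9#9#4#4#4#6#6#6 6 6 6 6 8 9 9#9#9#4#4#4#6#8 6 7 7 7 9 9
250  6 8 9#9#6#4#6#9#9 9 9 9 9 9 9 9 9#9#9#4#4#5#7#9 7 9 9 9 9 9
257  7 7 9 9#9#9#9#9 9 9 9 9 9 9 9 9 9#9#9#9#5#9#9 9 9 9 9 9 9 9
264  7 7 9 9 9 9 9 9 9 9 9 9 9 9 9 9 9 9 9#9#9#9 9 9 9 9 9 9 9 9
271  6 7 9 9 9 9 9 9 9 9 9 9 6 7 7 7 7 8 8 9 9 9 9 9 9 9 9 9 9 9
278  7 7 9 9 9 9 9 9 9 9 9 5#4#3#5 6 6 6 6 6 9 9 9 9 9 9 9 9 9 9
285  7 7 9 9 9 9 9 9 9 8#5#4#4 3#5#5 7 7 7 7 9 9 9 9 9 9 9 9 9 9
292  7 7 9 9 9 9 9 9 9#9#9#8#8#8#6#6 7 7 7 7 9 9 9 9 9 9 9 9 9 9
299  6 6 9 9 9 9 9 9 9#9#9#9#9#9#6#6 6 6 6 6 9 9 9 9 9 9 9 9 9 9
306  6 6 9 9 9 9 9#5#5 3#4#9#9#9#6#6 6 6 6 6 9 9 9 9 9 9 9 9 9 9
row [ 0.5266  0.4532 -0.1505] [0.0001 0.0007 0.0003]
```

All three are in the tray: two upright, one lying. The touchdown peaked at 72 N, below the 120 N limit. Now the poise goes back to zero.

```bash
python3 -m creep '0.525 0.437 -0.15 0 0 0;0.525 0.437 -0.15 0 0 0;0.525 0.437 -0.15 0 0 0;0.525 0.437 -0.15 0 0 0;0.525 0.437 -0.15 0 0 0;0.525 0.437 -0.15 0 0 0' 0.45
python3 - <<'E'
from h import *
s=observe();C=cam('wrist',s);im=get_image('wrist')[:,:,::-1].copy();cv2.imwrite('pics/w18.png',im)
h=cv2.cvtColor(im,cv2.COLOR_BGR2HSV);m=(h[...,0]>18)&(h[...,0]<30)&(h[...,1]>190)&(h[...,2]>110);m[:,:200]=0;m[:,440:]=0;m[:190]=0;m[300:]=0
n,_,st,ce=cv2.connectedComponentsWithStats(m.astype(np.uint8))
for i in range(1,n):
    if st[i][4]>100: print(st[i],ce[i],onz(C,ce[i],.10))
print(proj(C,(.634,-.155,.122)),proj(C,(.634,-.148,.122)))
go((.634,-.155,.10),np.pi/2,s)
E
```

```text
t: 53.82
ee_pos: [0.6309, -0.154, 0.206]
ee_rot: [-0.001, 1.0, 0.001, -0.006]
ft_force: [-0.0, -0.6, -0.1]
grip_width: 0.0387
grasp_force: 0.0
[319.32296755 246.22123695] [306.66811134 246.19762093]
row [0.0145 0.0041 0.3531] [-0.0003  0.0018  0.0003]
```

```bash
python3 - <<'E'
from h import *
im=cv2.imread('pics/w18.png');C=cam('wrist');h=cv2.cvtColor(im,cv2.COLOR_BGR2HSV)
print(h[246,270:380:8]); 
m=(h[...,0]>15)&(h[...,0]<32)&(h[...,1]>215);
for v in range(200,300,8): print(v,''.join('#' if m[v,u] else '.' for u in range(240,400,3)))
for z in(.122,.1): print([onz(C,(u,246),z)[1].round(4) for u in(290,300,310,320,330,340)])
E
```

```text
[[ 69 111 174]
 [ 68 106 174]
 [ 68 105 172]
 [ 67 103 171]
 [ 26 132 201]
 [ 25 181 249]
 [ 22 189 231]
 [ 26 180 251]
 [ 25 180 250]
 [ 25 183 249]
 [ 66 101 166]
 [ 67 111 166]
 [ 67 109 166]
 [ 68 111 163]]
200 ......................................................
208 ......................................................
216 ......................................................
224 ......................................................
232 ......................................................
240 ......................................................
248 ......................................................
256 ......................................................
264 ......................................................
272 ......................................................
280 ......................................................
288 ......................................................
296 ......................................................
[np.float64(-0.1386), np.float64(-0.1441), np.float64(-0.1497), np.float64(-0.1552), np.float64(-0.1608), np.float64(-0.1663)]
[np.float64(-0.1371), np.float64(-0.1432), np.float64(-0.1493), np.float64(-0.1554), np.float64(-0.1615), np.float64(-0.1675)]
```

```bash
python3 -m creep '0.012 0.008 0.1 0 0 0;0.012 0.008 0.25 0 0 0;0.012 0.008 0.353 0 0 0;0.012 0.008 0.353 0 0 0;0.012 0.008 0.353 0 0 0'; python3 -m creep '0 0 0 0 0 0;0 -0.03 0 0 0 0;0 -0.1 0 0 0 0;0 -0.18 0 0 0 0;0 -0.26 0 0 0 0;0 -0.33 0 0 0 0;0 -0.39 0 0 0 0;0 -0.42 0 0 0 0' 0.28;python3 -m creep '0 -0.02 0 0 0 0;0 -0.03 0 0 0 0;0 -0.04 0 0 0 0;0 -0.047 0 0 0 0;0 -0.047 0 0 0 0'
```

```text
t: 54.5
ee_pos: [0.6364, -0.1571, 0.104]
ee_rot: [0.0, 1.0, 0.001, -0.002]
ft_force: [0.3, 0.2, 0.1]
grip_width: 0.0385
grasp_force: 0.0
t: 55.5
ee_pos: [0.6356, -0.0298, 0.1026]
ee_rot: [-0.0, 1.0, 0.001, -0.003]
ft_force: [-0.3, -1.1, 0.7]
grip_width: 0.024
grasp_force: 0.5
t: 56.12
ee_pos: [0.6358, -0.019, 0.1034]
ee_rot: [0.001, 1.0, 0.001, -0.003]
ft_force: [-1.3, -5.9, 2.4]
grip_width: 0.0243
grasp_force: 2.5
```

Contact with the zero stop (5.9 N). Back off and check the pointer from the same flat view as before.

```bash
python3 -m creep '0 -0.006 0 0 0 0;0 -0.006 0 0 0 0;0 0.015 0 0 0 0;0 0.015 0 0 0 0;0 0.015 -0.2 0 0 0;0 0.015 -0.36 0 0 0;0 0.015 -0.36 0 0 0'; python3 -m creep '0 0.43 0 0 0 0;0 0.43 0 0 0 0;0 0.43 0 0 0 0;0 0.43 0 0 0 0' >/dev/null; python3 -m creep '0.27 0.405 0 0 -0.03 0;0.27 0.405 0 0 -0.06 0;0.27 0.405 0.1 0 -0.09 0;0.27 0.405 0.195 0 -0.12 0;0.27 0.405 0.195 0 -0.132 0;0.27 0.405 0.195 0 -0.132 0;0.27 0.405 0.195 0 -0.132 0;0.27 0.405 0.195 0 -0.132 0'
python3 -c "
from h import *
gate2()"
```

```text
t: 57.0
ee_pos: [0.6403, -0.0214, 0.2166]
ee_rot: [-0.0, 1.0, 0.001, 0.002]
ft_force: [-0.1, -0.1, 0.1]
grip_width: 0.0242
grasp_force: 0.0
t: 58.5
ee_pos: [0.7187, -0.2723, 0.1584]
ee_rot: [0.002, 0.916, 0.0, -0.402]
ft_force: [0.1, -0.3, 1.3]
grip_width: 0.024
grasp_force: 0.0
pose [ 0.7187 -0.2723  0.1584] red n 615 cols 273 347 fit [-1.00000e-04  2.33706e+02] tip row 233.4102564102564

276 229 236 232.5 | 284 229 237 233.0 | 292 229 238 233.5 | 300 229 238 233.5 | 308 229 238 233.5 | 316 229 238 233.5 | 324 229 237 233.0 | 332 229 237 233.0 | 340 229 237 233.0 | 
band 227 245 236.0
```

The pointer sits 3.0 px off the band's mean row, identical to the weighed reading. Both readings are therefore centred, and all three pommels are in the tray. Handing in.

```bash
python3 -c "
from station import *
print(finish_job())"
```

```text
the job is handed in; nothing more can be done
None
```

The job is done and handed in at about 58 s: three pommels weighed with the pointer centred, tally lever swung to its stop and sprung back, all three now in the tray (one on its side), and the poise at zero with the pointer centred again. I did view 17 pictures against the limit of 14.

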